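Slide a candlestick onto its photo mark

ROBOT

A 7-joint arm with a two-finger parallel gripper is mounted at the origin on the work surface. World frame = base frame: x ahead of the robot, y to its left, z up, the work surface at z = 0. Lengths are in m, angles in rad, forces in N, time in s.
With the tool pointing down it reaches from about 0.35 to 0.9 m from the base axis. Payload 8.1 kg.
Tool frame: the origin (TCP) lies midway between the tips of the shut fingers; the grasp point (between the pads) lies 19 mm behind it; x points along the fingers, z is the direction in which the jaws open and shut, and the axes are right-handed (so a half turn about x gives the same grasp; the last joint's range is limited). The gripper opens to 92 mm and grips with 3 to 60 N. Pads are 19 mm wide; open, the fingers measure 130 mm over their backs; the gripper's body (75 mm by 190 mm) begins 47 mm behind the grasp point.
Start: joints at [1.069, 0.434, 0.025, 1.573, -0.012, 1.134, -0.075], TCP at [0.243, -0.576, 0.227] pointing down, gripper open.
Joint ranges: [-2.62, 2.62], [-0.44, 2.09], [-1.27, 1.32], [0.08, 2.57], [-1.32, 4.46], [0.12, 2], [-2.74, 2.74]. Speed limits (rad/s): [2.22, 2.22, 3.01, 3.01, 3.14, 3.14, 3.14].

INTERFACE

Orientations are given as a rotation vector (axis times angle).
In Python, from cell import arm gives the robot as it stands. The module is installed in compiled form; this text tells all that it offers.
- The arm moves only by the tool move_arm, never from a script. Its argument "steps" is text: rows parted by semicolons, each of 5 numbers parted by spaces: the shift along the tool's x, y, z in m, then the turn about the tool's x in rad, then the closure in counts, from 0 (fully open) to 255 (shut). A call has 1 to 10 rows; each row is the pose to reach, as a shift and turn from the pose commanded when the call began, along the tool's axes at that moment; what a row does not reach only later rows make up. A row lasts 1/12 s, in which the tool goes at most 41.7 mm and 7.16 degrees, less where a joint would pass 70% of its speed; a pose out of reach is approached as far as the arm can. A call with a gripper value outside its range is refused whole. The fingers move at their own pace and stop on an object; "squeeze" is the grip in N (left out, the last holds). Time passes only in rows, so rows that repeat a pose let the fingers close. It gives the time, the measured TCP pose, the force and the opening at its end, in the units of the state.
- arm.observe(): the state, without advancing time (a new reading comes with each control period).
- arm.get_image(name): name is "scene" or "top"; returns a dict with "img" (384x512x3 uint8, blue, green, red), "z_map" (384x512 float32, m along the optical axis (not along the pixel's ray), 0 where there is no reading), "vfov" (degrees; the focal length in pixels is half the picture's height over the tangent of half this angle, whatever the lens; pixels are square), "cx", "cy" (the principal point, pixels), "extrinsics" (4x4, takes a point from camera to world coordinates). Camera axes: x right, y up, looking along -z (the intrinsics and any distortion apply to the point x, -y, -z); pixel columns grow to the right and rows downward; lengths in m; the calibration is good to about 2 mm. A picture is of the moment at which its call begins.
- arm.sign_off(): hands the job in, once; it reports no verdict.
The state is a dict: "clock": time; "joints": joint angles; "dq": joint speeds; "joint_efforts": joint torques, N m; "position": TCP position; "ee_rot": TCP orientation; "force": force on the tool from outside, world axes, zero at the start; "ft_torque": the same for the moment, N m; "width": opening from 0.0 (shut) to 1.0 (fully open).
Only numpy, scipy, OpenCV 4.12 (cv2) and the standard library are available. Lean on these libraries where they do the work, as an engineer would, in place of code of your own. Each camera call takes 0.05 s, during which the arm holds its last target.

TASK

The pair of brass candlesticks is to be photographed: slowly push the candlestick that stands nearer the robot across the table until its foot stands inside the blue disc with the white rim, ready beside its twin. Push it only low down against its round foot, so that it slides upright and never tips; do not touch its shaft, lift it or grip it, and leave its twin and all the other pieces where they are.

Things in the scene. Friction and masses are not known exactly. Their poses are not given: they have to be found in the camera images.
- candlestick: Brass candlestick, 206 mm tall, 0.5 to 0.8 kg: round foot (disc 60 mm across, upright side 20 mm high) under a thin shaft. Origin: centre of its underside; z up. The one to push, nearer the robot; slides with friction near 0.6. Touch only the foot: a gripper pointing straight down there strikes the shaft or pan, so lean it, fingers pointing forward and down.
- candlestick_shaft: That candlestick's shaft, all above the foot, not to be touched: 16 mm thick, with a 28 mm knob 68 to 74 mm above the table, a drip pan 48 mm across at 169 to 175 mm, a 26 mm candle cup to 206 mm; its lowest 14 mm flares out to 52 mm over the foot. Fixed to the foot; origin on the axis, 20 mm above the table.
- twin: Brass candlestick, 206 mm tall, 0.5 to 0.8 kg: round foot (disc 60 mm across, upright side 20 mm high) under a thin shaft. Origin: centre of its underside; z up. It already stands in its place farther from the robot, and stays there.
- mark_center (a point): Centre of the mark, at table height: a flat printed disc, blue, 86 mm across with a white rim out to 94 mm, lying flat on a dark grey photo sheet (320 x 440 mm). Mark and sheet are paper-thin and flush: the candlestick slides over them as over the table.
- bowl: Bystander: brass bowl, 110 mm across, 45 mm high, left or right of the work. Origin: centre of the underside.
- dish: Bystander: dark bronze dish, 124 mm across, 20 mm high, left or right of the work. Origin: centre of the underside.
- canister: Bystander: lidded brass canister, 62 mm across, 78 mm high. Origin: centre of the underside.
- bell: Bystander: dark bronze hand bell, 56 mm across, 72 mm high. Origin: centre of the underside.
- weight: Bystander: dark steel knobbed weight, 44 mm across, 48 mm high, near the photo sheet's far corners. Origin: centre of the underside.
- cup: Bystander: copper cup, 52 mm across, 50 mm high, near the photo sheet's far corners. Origin: centre of the underside.
Things that resemble listed ones, but are neither listed nor needed, are in the scene too. Leave any grey or purple look-alike of the candlestick alone.

How it is judged:
On the way:
1. the fingers push the candlestick along (contact force between the fingers and candlestick above 0.3 N and distance of candlestick from where it was at the start of the episode above 0.02 m), for 0.05 s.
At the end, for the whole second after the job is handed in: The candlestick stands upright (within 0.05 rad) and still on the table with its foot inside the mark (its centre within 15 mm of the mark's centre, so that the foot covers at most 2 mm of the white rim); the twin is within 10 mm and every other piece within 20 mm of where it started (horizontal distance between candlestick and mark_center below 0.015 m and height (world z) of candlestick below 0.004 m and angle between each of candlestick, twin's own z axis and vertical below 0.05 rad and linear speed of candlestick below 0.01 m/s and distance of twin from where it was at the start of the episode below 0.01 m and distance of each of bowl, dish, canister, bell, weight, cup from where it was at the start of the episode below 0.02 m); the robot touches nothing.
It fails at once if the candlestick tipped by more than 0.2 rad (angle between candlestick's own z axis and vertical above 0.2 rad).
It fails at once if the candlestick lifted off the table (underside more than 10 mm up) or gripped (the fingers bear on it from both sides of its middle) (height (world z) of candlestick above 0.01 m or (contact force between the fingers and candlestick above 1 N and horizontal distance between the grasp point and candlestick below 0.015 m)).
It fails at once if the candlestick shot along faster than 0.3 m/s (linear speed of candlestick above 0.3 m/s).
It fails at once if the robot pressed on the candlestick's shaft with more than 1 N (contact force between any of the fingers, the arm and candlestick_shaft above 1 N).
It fails at once if the twin moved by more than 10 mm or tipped, or another piece moved by more than 20 mm (distance of twin from where it was at the start of the episode above 0.01 m or angle between twin's own z axis and vertical above 0.2 rad or distance of any of bowl, dish, canister, bell, weight, cup from where it was at the start of the episode above 0.02 m).
It also fails if it takes over 54 s, if anything falls off the work surface, if the arm or the gripper's body presses on something with over 40 N, if the wrist force passes 120 N, or if a joint passes its speed limit or range.

## Working session

There is one attempt and no reset: what is moved stays moved. The work goes in short steps, Python scripts to look and compute and a tool call to move; the robot and the scene stay as the last step left them, time stands still between calls to the robot, and variables do not carry over. Pictures are saved under pics/ and viewed, and the job is handed in when it is done.

Besides the shell and the picture viewer there is one more tool, called after "Emit:" by a JSON object that holds its "api" and its "payload", one argument or row to a line. move_arm: Moves the arm, as the interface text tells. Its arguments: {"type":"object","properties":{"steps":{"type":"string"},"squeeze":{"type":"number"}},"required":["steps"]}

```bash
mkdir -p pics
cat > h.py <<'E'
import numpy as np, cv2
from cell import arm
from scipy.spatial.transform import Rotation as R
def cloud(d):
    h,w=d["z_map"].shape; f=h/2/np.tan(np.radians(d["vfov"])/2)
    u,v=np.meshgrid(np.arange(w),np.arange(h)); z=d["z_map"]
    P=np.stack([(u-d["cx"])/f*z,-(v-d["cy"])/f*z,-z],-1)
    E=np.array(d["extrinsics"]); W=P@E[:3,:3].T+E[:3,3]; W[z==0]=np.nan
    return W
E
python3 - <<'E'
from h import *
print(arm.observe())
for n in("scene","top"):
    d=arm.get_image(n); cv2.imwrite(f"pics/{n}0.png",d["img"]); print({k:v for k,v in d.items() if k not in("img","z_map")})
    np.savez(f"{n}0.npz",img=d["img"],W=cloud(d))
E
```

```text
{'clock': 0.0, 'joints': array([ 1.06939593,  0.43522751,  0.02497489,  1.57409778, -0.01160877,
        1.13400528, -0.07510393]), 'dq': array([-1.00159850e-03, -1.77596629e-03, -1.94443588e-05, -8.41077395e-04,
       -1.40785365e-03,  7.00092777e-04,  8.84455130e-04]), 'joint_efforts': array([-6.38144957e-04, -6.67847300e+01,  9.84682515e-01, -3.14461541e+01,
       -6.05509174e-02,  4.26724227e-02,  1.49409348e-04]), 'position': array([ 0.24244368, -0.57550064,  0.22594192]), 'ee_rot': array([ 0.91149202,  1.37328095, -0.91023514]), 'force': array([-0.24768716, -0.77481444,  0.47858343]), 'ft_torque': array([0.01242788, 0.04173735, 0.02678239]), 'width': 0.9984126210847387}
{'vfov': 42.08010533611596, 'cx': 253.29008033383892, 'cy': 185.82584938524028, 'extrinsics': array([[ 0.73053137, -0.3950457 ,  0.55701239,  1.42863481],
       [ 0.68280554,  0.41059222, -0.60431004, -0.90231468],
       [ 0.01002513,  0.82179859,  0.56968989,  0.90743029],
       [ 0.        ,  0.        ,  0.        ,  1.        ]])}
{'vfov': 47.03143237069891, 'cx': 257.7779554916637, 'cy': 188.4802448482695, 'extrinsics': array([[ 0.01463425,  0.99447583, -0.10394069,  0.48122256],
       [-0.99988512,  0.01496532,  0.00240603, -0.02368445],
       [ 0.00394824,  0.10389354,  0.99458059,  1.16113187],
       [ 0.        ,  0.        ,  0.        ,  1.        ]])}
```

View pics/scene0.png

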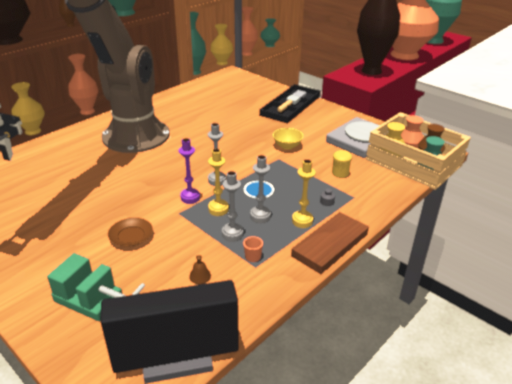

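View pics/top0.png

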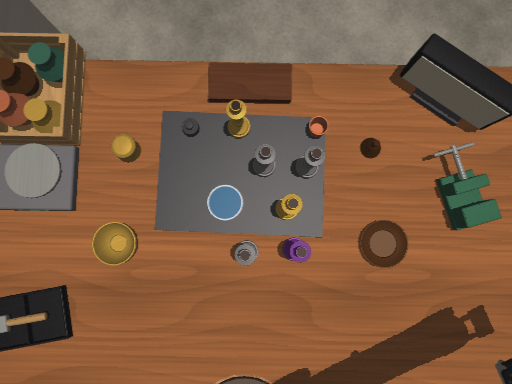

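Run:
```python
from h import *
print(R.from_rotvec([ 0.91149202,  1.37328095, -0.91023514]).as_matrix().round(3))
```

```text
[[-0.001  0.922  0.388]
 [ 0.001  0.388 -0.922]
 [-1.    -0.    -0.002]]
```

Run:
```python
from h import *
d=np.load("top0.npz"); W=d["W"]
def at(n,u,v,r=1): print(n,(u,v),np.nanmedian(W[v-r:v+r+1,u-r:u+r+1].reshape(-1,3),0).round(3))
for n,u,v in [("brassNear top",291,204),("foot",287,211),("twin",236,106),("mark",225,203),("purple",298,248),("greyA",245,255),("greyB",265,153),("greyC",315,155),("bowl",115,243),("dish",383,243),("can",124,145),("bell",370,148),("weight",191,126),("cup",318,126),("wood",250,83),("sheetTL",163,113),("sheetBR",322,236)]: at(n,u,v)
# height slices per object
for lo,hi in [(0.012,0.024),(0.16,0.215)]:
    m=((W[...,2]>lo)&(W[...,2]<hi)).astype(np.uint8)
    n,l,s,c=cv2.connectedComponentsWithStats(m)
    print("slice",lo,hi)
    for i in range(1,n):
        if s[i,4]>15:
            p=W[l==i]; print(c[i].round(0),s[i,4],p.min(0).round(3),p.max(0).round(3),((p.min(0)+p.max(0))/2).round(3))
# mark
hsv=cv2.cvtColor(d["img"],cv2.COLOR_BGR2HSV)
m=cv2.inRange(hsv,(95,90,60),(125,255,255)); n,l,s,c=cv2.connectedComponentsWithStats(m); i=1+s[1:,4].argmax()
p=W[l==i]; print("blue",c[i],s[i],p.min(0),p.max(0),(p.min(0)+p.max(0))/2,p.mean(0))
cv2.imwrite("pics/crop1.png",cv2.resize(d["img"][90:280,140:340],None,fx=4,fy=3.1,interpolation=2)[:600])
```

```text
brassNear top (291, 204) [ 0.548 -0.099  0.206]
foot (287, 211) [ 0.535 -0.092  0.173]
twin (236, 106) [0.764 0.025 0.206]
mark (225, 203) [0.563 0.059 0.001]
purple (298, 248) [ 0.454 -0.114  0.205]
greyA (245, 255) [ 0.437 -0.001  0.206]
greyB (265, 153) [ 0.66  -0.041  0.205]
greyC (315, 155) [ 0.657 -0.151  0.205]
bowl (115, 243) [0.454 0.342 0.004]
dish (383, 243) [ 0.464 -0.355  0.003]
can (124, 145) [0.699 0.309 0.078]
bell (370, 148) [ 0.708 -0.314  0.041]
weight (191, 126) [0.758 0.148 0.043]
cup (318, 126) [ 0.773 -0.185  0.005]
wood (250, 83) [ 0.879 -0.002  0.029]
sheetTL (163, 113) [ 0.803  0.232 -0.001]
sheetBR (322, 236) [ 0.48  -0.197 -0.002]
slice 0.012 0.024
[82. 56.] 20 [0.931 0.449 0.012] [0.97  0.453 0.024] [0.95  0.451 0.018]
[18. 51.] 16 [0.953 0.609 0.013] [0.964 0.628 0.024] [0.959 0.618 0.018]
[35. 89.] 21 [0.84  0.561 0.013] [0.879 0.586 0.023] [0.86  0.574 0.018]
[80. 87.] 18 [0.847 0.449 0.015] [0.883 0.451 0.024] [0.865 0.45  0.019]
[436. 106.] 504 [ 0.78  -0.563  0.012] [ 0.876 -0.435  0.024] [ 0.828 -0.499  0.018]
[219. 100.] 29 [0.835 0.048 0.013] [0.
[... 1566 characters left out ...]
16 0.215
[468.  73.] 3000 [ 0.764 -0.608  0.16 ] [ 0.954 -0.398  0.185] [ 0.859 -0.503  0.172]
[236. 109.] 327 [0.743 0.006 0.169] [0.789 0.05  0.21 ] [0.766 0.028 0.19 ]
[265. 154.] 345 [ 0.64  -0.064  0.169] [ 0.687 -0.018  0.21 ] [ 0.664 -0.041  0.189]
[314. 155.] 341 [ 0.639 -0.176  0.169] [ 0.684 -0.13   0.21 ] [ 0.662 -0.153  0.189]
[291. 204.] 349 [ 0.528 -0.124  0.169] [ 0.573 -0.078  0.211] [ 0.551 -0.101  0.19 ]
[300. 251.] 362 [ 0.424 -0.144  0.169] [ 0.469 -0.097  0.209] [ 0.446 -0.121  0.189]
[245. 254.] 366 [ 0.414 -0.022  0.168] [0.46  0.025 0.21 ] [0.437 0.001 0.189]
blue [224.6974359  202.03076923] [210 187  31  32 780] [nan nan nan] [nan nan nan] [nan nan nan] [nan nan nan]
```

View pics/crop1.png

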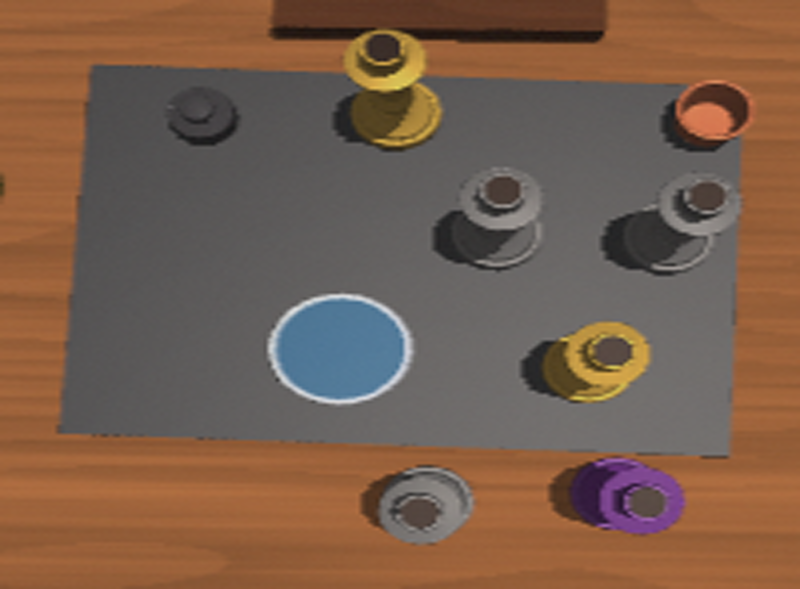

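Emit:
{"api": "move_arm", "payload": {
  "steps": "-0.04 0 0 0 255;-0.08 0 0 0 255;-0.12 0 0 0 255;-0.16 0 0 0 255;-0.20 0 0 0 255;-0.24 0 0 0 255;-0.28 0 0 0 255;-0.32 0 0 0 255;-0.36 0 0 0 255;-0.40 0 0 0 255"
}}

```text
clock: 0.93
position: [0.2438, -0.5736, 0.6061]
ee_rot: [0.886, 1.34, -0.92]
force: [2.3, 0.8, -0.5]
width: 0.326
```

```bash
cat > obs.py <<'E'
from h import *
import json,sys
o=arm.observe(); M=R.from_rotvec(o["ee_rot"]).as_matrix()
json.dump({k:np.array(v).tolist() for k,v in o.items()},open("log.jsonl","a")); open("log.jsonl","a").write("\n")
print(round(float(o["clock"]),2),"q",np.round(o["joints"],3),"p",o["position"].round(4),"F",np.round(o["force"],1),"w",round(float(o["width"]),2)); print("toolx",M[:,0].round(3),"tooly",M[:,1].round(3),"toolz",M[:,2].round(3))
E
python3 obs.py
```

```text
0.93 q [ 0.957  0.415  0.277  0.701 -0.124  1.998 -0.012] p [ 0.2438 -0.5736  0.6061] F [ 2.3  0.8 -0.5] w 0.33
toolx [ 0.016 -0.035 -0.999] tooly [0.92  0.392 0.001] toolz [ 0.392 -0.919  0.039]
```

Emit:
{"api": "move_arm", "payload": {
  "steps": "-0.04 0 0 0 255;-0.08 0 0 0 255;-0.12 0 0 0 255;-0.16 0 0 0 255;-0.20 0 0 0 255"
}}

```text
clock: 1.35
position: [0.226, -0.5353, 0.6387]
ee_rot: [0.871, 1.311, -0.933]
force: [0.5, 0.1, -0.4]
width: 0.012
```

```bash
python3 obs.py
```

```text
1.35 q [ 0.859  0.326  0.414  0.764 -0.15   2.002  0.009] p [ 0.226  -0.5353  0.6387] F [ 0.5  0.1 -0.4] w 0.01
toolx [ 0.028 -0.065 -0.997] tooly [0.921 0.389 0.001] toolz [ 0.388 -0.919  0.071]
```

Emit:
{"api": "move_arm", "payload": {
  "steps": "0 0 0 0 255;0 0 0 0 255"
}}

```text
clock: 1.52
position: [0.2262, -0.5357, 0.6389]
ee_rot: [0.87, 1.31, -0.934]
force: [-0.8, -0.2, 0.2]
width: 0.003
```

```bash
python3 obs.py
python3 - <<'E'
from h import *
d=arm.get_image("scene"); cv2.imwrite("pics/scene1.png",cv2.resize(d["img"][0:200,0:260],None,fx=3,fy=3))
E
```

```text
1.52 q [ 0.859  0.327  0.414  0.762 -0.149  2.002  0.009] p [ 0.2262 -0.5357  0.6389] F [-0.8 -0.2  0.2] w 0.0
toolx [ 0.028 -0.066 -0.997] tooly [0.921 0.389 0.001] toolz [ 0.388 -0.919  0.072]
```

View pics/scene1.png

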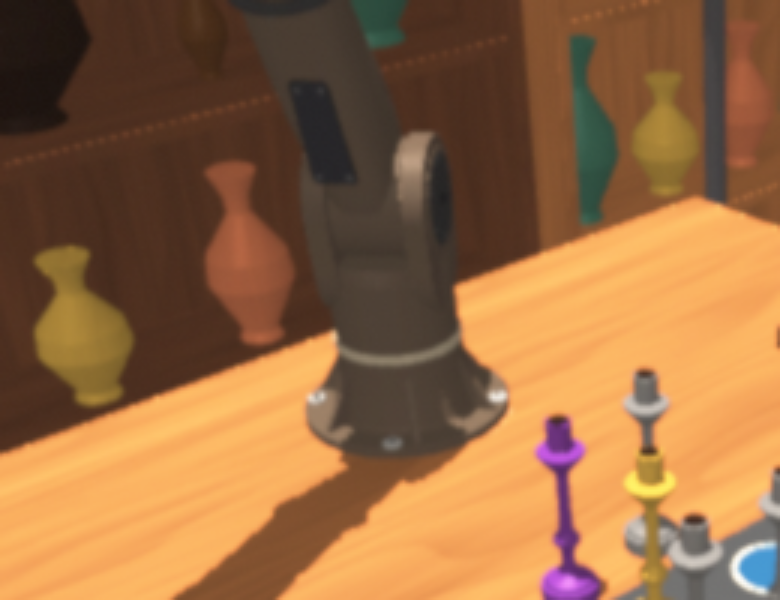

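```bash
cat > fit.py <<'E'
import numpy as np, json, itertools
from scipy.spatial.transform import Rotation as R
from scipy.optimize import least_squares
D=[json.loads(l) for l in open("log.jsonl") if l.strip()]
D.append(dict(joints=[1.06939593,0.43522751,0.02497489,1.57409778,-0.01160877,1.13400528,-0.07510393],position=[0.24244368,-0.57550064,0.22594192],ee_rot=[0.91149202,1.37328095,-0.91023514]))
AX="zyzyzyz"
def fk(p,q,S):
    # p: o1,o7, then 8 offsets xyz
    T=np.array(p[2:26]).reshape(8,3); q=np.array(q)*S; q=q.copy(); q[0]+=p[0]; q[6]+=p[1]
    pos=T[0].copy(); M=np.eye(3)
    for i in range(7):
        M=M@R.from_euler(AX[i],q[i]).as_matrix(); pos=pos+M@T[i+1]
    B=np.array([[0,1,0],[0,0,1],[1,0,0]]).T  # tool x = last z
    return pos, M@np.array([[0,0,1],[0,1,0],[-1,0,0]]).T
def fit(S,x0,fixed=None):
    def res(p):
        r=[]
        for d in D:
            pos,M=fk(p,d["joints"],S); Mt=R.from_rotvec(d["ee_rot"]).as_matrix()
            r+=list((pos-d["position"])/0.002)+list(R.from_matrix(M.T@Mt).as_rotvec()/0.003)
        return np.array(r+list((np.array(p)-x0)[2:]/0.15))
    return least_squares(res,x0)
if __name__=="__main__":
    out=[]
    for s in itertools.product([1,-1],[1],[1,-1],[1],[1,-1],[1],[1,-1]):
        S=np.array(s); best=None
        for o7 in(0,1.57,3.14,-1.57):
            x0=np.zeros(26); x0[1]=o7; T=x0[2:].reshape(8,3)
            T[1,2]=.33;T[3,2]=.35;T[5,2]=.35;T[7,2]=.25
            f=fit(S,x0)
            if best is None or f.cost<best.cost: best=f
        out.append((best.cost,s,best.x))
    out.sort(key=lambda t:t[0])
    for c,s,x in out[:4]: print(round(c,2),s,x[:2].round(2)); print(x[2:].reshape(8,3).round(3).tolist())
E
python3 fit.py
```

```text
0.26 (-1, 1, -1, 1, -1, 1, -1) [0. 0.]
[[-0.004, -0.008, -0.01], [0.002, 0.018, 0.32], [0.035, 0.018, 0.038], [-0.005, -0.026, 0.388], [-0.013, -0.026, 0.036], [0.029, -0.01, 0.386], [-0.007, -0.01, 0.006], [-0.028, -0.008, 0.256]]
3.16 (1, 1, 1, 1, 1, 1, 1) [3.97 0.02]
[[0.002, 0.003, -0.007], [0.034, -0.022, 0.323], [0.036, -0.022, 0.028], [0.014, 0.024, 0.378], [0.017, 0.024, 0.037], [0.002, 0.013, 0.387], [-0.003, 0.013, -0.005], [0.001, 0.005, 0.245]]
1046.31 (1, 1, 1, 1, 1, 1, -1) [3.99 0.01]
[[0.001, -0.0, -0.007], [0.023, -0.022, 0.323], [0.036, -0.022, 0.03], [0.011, 0.019, 0.38], [0.008, 0.019, 0.037], [0.01, 0.007, 0.387], [-0.006, 0.007, -0.002], [-0.002, 0.013, 0.248]]
1064.0 (-1, 1, -1, 1, -1, 1, 1) [-0.02  6.3 ]
[[0.002, -0.024, -0.011], [-0.008, 0.017, 0.319], [0.034, 0.017, 0.044], [-0.002, -0.022, 0.394], [-0.025, -0.022, 0.037], [0.04, -0.008, 0.387], [-0.024, -0.008, 0.011], [0.005, -0.004, 0.261]]
```

```bash
cat > ik.py <<'E'
from fit import *
S=np.array([-1,1,-1,1,-1,1,-1])
lo=np.array([-2.62,-.44,-1.27,.08,-1.32,.12,-2.74]); hi=np.array([2.62,2.09,1.32,2.57,4.46,2,2.74])
x0=np.zeros(26); x0[2:].reshape(8,3)[[1,3,5,7],2]=[.33,.35,.35,.25]
P=fit(S,x0).x
def tgt(phi,th,roll):
    # lean azimuth phi (world), angle from vertical th; roll 0 => jaw z horizontal
    x=np.array([np.sin(th)*np.cos(phi),np.sin(th)*np.sin(phi),-np.cos(th)])
    z=np.array([-np.sin(phi),np.cos(phi),0]); y=np.cross(z,x)
    M=np.stack([x,y,z],1); return M@R.from_euler("x",roll).as_matrix()
def ik(pos,M,seeds=12,q0=None,rng=np.random.default_rng(0)):
    best=None
    for k in range(seeds):
        s=q0 if (k==0 and q0 is not None) else rng.uniform(lo,hi)
        def res(q):
            p,A=fk(P,q,S); return np.r_[(p-pos)*10,R.from_matrix(A.T@M).as_rotvec()*3]
        f=least_squares(res,np.clip(s,lo+1e-3,hi-1e-3),bounds=(lo,hi))
        if best is None or f.cost<best.cost: best=f
        if f.cost<1e-8: break
    return best
E
cat > feas.py <<'E'
from ik import *
for phi in (0,45,70,90,110):
  for th in (25,35,45,55):
    o=[]
    for pos in ([.55,-.14,.015],[.56,.02,.015]):
      for roll in (0,np.pi):
        f=ik(np.array(pos),tgt(np.radians(phi),np.radians(th),roll),8)
        o.append(f"{f.cost:.1e}")
    print(phi,th,o)
E
python3 feas.py
```

```text
0 25 ['1.5e-16', '4.5e-24', '2.2e-18', '3.3e-18']
0 35 ['1.5e-17', '3.2e-12', '2.0e-12', '1.4e-12']
0 45 ['2.4e-18', '3.4e-17', '1.6e-12', '7.3e-13']
0 55 ['1.1e-24', '4.1e-17', '4.2e-17', '4.5e-20']
45 25 ['4.0e-09', '7.6e-21', '1.1e-21', '2.2e-20']
45 35 ['1.4e-18', '6.7e-16', '5.1e-18', '9.8e-15']
45 45 ['1.3e-12', '6.6e-13', '2.3e-16', '2.7e-20']
45 55 ['1.2e-12', '1.1e-12', '6.3e-12', '1.4e-16']
70 25 ['4.8e-12', '1.9e-18', '7.3e-18', '7.7e-18']
70 35 ['5.6e-13', '7.0e-17', '6.3e-18', '2.5e-14']
70 45 ['3.3e-12', '9.5e-24', '3.6e-16', '8.1e-13']
70 55 ['2.9e-12', '1.6e-17', '1.0e-12', '3.9e-17']
90 25 ['4.9e-13', '2.4e-13', '2.2e-17', '2.6e-18']
90 35 ['1.4e-13', '1.8e-13', '5.1e-13', '3.5e-17']
90 45 ['4.1e-13', '2.1e-13', '6.1e-13', '2.3e-13']
90 55 ['4.1e-18', '2.6e-13', '2.2e-13', '2.5e-20']
110 25 ['4.4e-19', '3.2e-21', '3.5e-14', '1.9e-13']
110 35 ['3.3e-13', '1.5e-17', '6.5e-20', '1.7e-13']
110 45 ['5.7e-13', '2.5e-13', '5.6e-14', '2.8e-24']
110 55 ['4.2e-22', '6.4e-18', '4.8e-13', '2.5e-13']
```

```bash
cat > w.py <<'E'
from ik import *
a,b=D[0],D[1]
p0=np.array(a["position"]); M=R.from_rotvec(a["ee_rot"]).as_matrix()
t=p0+M@[-.2,0,0]
for w in (10,3,1,.5,.2):
    def res(q):
        p,A=fk(P,q,S); return np.r_[(p-t)*w,R.from_matrix(A.T@M).as_rotvec(),1e-3*(q-a["joints"])]
    f=least_squares(res,np.clip(a["joints"],lo+1e-3,hi-1e-3),bounds=(lo,hi)); p,A=fk(P,f.x,S)
    print(w,p.round(3),A[:,0].round(3),f.x.round(3))
E
python3 w.py
```

```text
10 [ 0.239 -0.562  0.795] [ 0.182 -0.399 -0.899] [ 1.17   0.315 -0.303  0.384  0.217  2.    -0.121]
3 [ 0.23  -0.545  0.739] [ 0.123 -0.266 -0.956] [ 1.146  0.26  -0.154  0.588  0.087  2.    -0.113]
1 [ 0.222 -0.525  0.66 ] [ 0.044 -0.095 -0.995] [ 1.146  0.219 -0.116  0.82   0.04   2.    -0.114]
0.5 [ 0.219 -0.521  0.64 ] [ 0.024 -0.052 -0.998] [ 1.147  0.214 -0.113  0.871  0.033  2.    -0.115]
0.2 [ 0.219 -0.519  0.634] [ 0.017 -0.038 -0.999] [ 1.145  0.214 -0.108  0.888  0.03   2.    -0.114]
```

```bash
cat > plan.py <<'E'
from ik import *
phi=np.radians(85); th=np.radians(38)
for roll in (0,np.pi):
    M=tgt(phi,th,roll); print("roll",roll,"jaw",M[:,2].round(2))
    for trial in range(3):
        f=ik(np.array([.0,.5,.75]),M,10,rng=np.random.default_rng(trial)); q=f.x; print(" start",f"{f.cost:.1e}",q.round(2))
        ok=f.cost<1e-4
        for pos in ([.25,.45,.6],[.5,.2,.5],[.55,-.1,.4],[.55,-.18,.2],[.55,-.16,.02],[.56,.02,.02]):
            f=ik(np.array(pos),M,1,q0=q)
            if f.cost>1e-5 : ok=False
            q=f.x; print("   ",pos,f"{f.cost:.0e}",q.round(2), "margin",np.minimum(q-lo,hi-q).min().round(2))
E
python3 plan.py
```

```text
roll 0 jaw [-1.    0.09  0.  ]
 start 6.5e-13 [-2.04 -0.13  0.35  1.13  0.17  1.48  1.42]
    [0.25, 0.45, 0.6] 7e-13 [-1.43 -0.11  0.51  1.46 -0.3   1.22  2.17] margin 0.33
    [0.5, 0.2, 0.5] 9e-05 [ 0.88  0.2  -1.27  1.48 -0.41  1.32  2.74] margin 0.0
    [0.55, -0.1, 0.4] 3e-01 [ 1.04  0.64 -1.27  1.23  0.01  1.61  2.74] margin 0.0
    [0.55, -0.18, 0.2] 5e-01 [ 1.14  0.89 -1.27  1.48  0.33  1.32  2.74] margin 0.0
    [0.55, -0.16, 0.02] 3e-01 [ 1.19  1.18 -1.27  1.67  0.68  1.03  2.74] margin 0.0
    [0.56, 0.02, 0.02] 4e-03 [ 1.    1.18 -1.27  1.73  0.59  0.88  2.74] margin 0.0
 start 1.5e-17 [-0.46 -0.3  -0.85  1.19 -0.3   1.47  1.62]
    [0.25, 0.45, 0.6] 9e-13 [-0.35 -0.2  -0.48  1.55 -0.5   1.24  2.25] margin 0.24
    [0.5, 0.2, 0.5] 9e-05 [ 0.88  0.2  -1.27  1.48 -0.41  1.32  2.74] margin 0.0
    [0.55, -0.1, 0.4] 3e-01 [ 1.04  0.64 -1.27  1.23  0.01  1.61  2.74] margin 0.0
    [0.55, -0.18, 0.2] 5e-01 [ 1.14  0.89 -1.27  1.48  0.33  1.32  2.74] margin 0.0
    [0.55, -0.16, 0.02] 3e-01 [ 1.19  1.18 -1.27  1.67  0.68  1.03  2.74] margin 0.0
    [0.56, 0.02, 0.02] 4e-03 [ 1.
[... 1645 characters left out ...]
1  0.84 -0.45  1.65 -0.34  0.99  0.6 ] margin 0.82
    [0.56, 0.02, 0.02] 3e-18 [ 0.47  0.75 -0.35  1.82 -0.62  0.78  0.6 ] margin 0.66
 start 1.0e-19 [-0.56 -0.25 -0.97  1.13 -0.14  1.49 -1.71]
    [0.25, 0.45, 0.6] 2e-20 [-0.16 -0.3  -0.7   1.58 -0.57  1.25 -0.95] margin 0.14
    [0.5, 0.2, 0.5] 2e-13 [ 0.21 -0.02 -0.39  1.59 -0.65  1.4  -0.21] margin 0.42
    [0.55, -0.1, 0.4] 4e-26 [ 0.61  0.27 -0.26  1.49 -0.57  1.59  0.31] margin 0.41
    [0.55, -0.18, 0.2] 2e-25 [ 0.73  0.54 -0.29  1.59 -0.48  1.33  0.57] margin 0.67
    [0.55, -0.16, 0.02] 5e-14 [ 0.7   0.82 -0.28  1.64 -0.47  1.03  0.7 ] margin 0.85
    [0.56, 0.02, 0.02] 3e-18 [ 0.32  0.75 -0.14  1.81 -0.79  0.86  0.73] margin 0.53
```

```bash
cat > to.py <<'E'
from h import *
import sys
a=list(map(float,sys.argv[1:]))
o=arm.observe(); M=R.from_rotvec(o["ee_rot"]).as_matrix()
d=np.array(a[:3])-o["position"]; print("dist",np.linalg.norm(d).round(3),"tool shift",(M.T@d).round(4))
E
python3 to.py .48 -.28 .6
```

```text
dist 0.362 tool shift [ 0.0289  0.3332 -0.1397]
```

Emit:
{"api": "move_arm", "payload": {
  "steps": "0.003 0.033 -0.014 -0.117 255;0.006 0.067 -0.028 -0.234 255;0.009 0.100 -0.042 -0.351 255;0.012 0.133 -0.056 -0.468 255;0.015 0.167 -0.070 -0.585 255;0.018 0.200 -0.084 -0.702 255;0.021 0.233 -0.098 -0.819 255;0.024 0.267 -0.112 -0.936 255;0.027 0.300 -0.126 -1.053 255;0.029 0.333 -0.140 -1.17 255"
}}

```text
clock: 2.4
position: [0.4808, -0.2787, 0.5993]
ee_rot: [-0.055, 1.543, -0.049]
force: [-0.2, -0.6, 0.3]
width: 0.001
```

```bash
python3 obs.py; python3 to.py .48 .2 .6;python3 - <<'E'
from h import *
d=arm.get_image("scene"); cv2.imwrite("pics/scene2.png",cv2.resize(d["img"][0:200,0:260],None,fx=3,fy=3))
E
```

```text
2.4 q [0.36  0.24  0.052 0.96  0.04  1.889 0.429] p [ 0.4808 -0.2787  0.5993] F [-0.2 -0.6  0.3] w 0.0
toolx [ 0.027 -0.066 -0.997] tooly [-0.003  0.998 -0.067] toolz [1.    0.005 0.027]
dist 0.479 tool shift [-0.0325  0.4776  0.0016]
```

View pics/scene2.png

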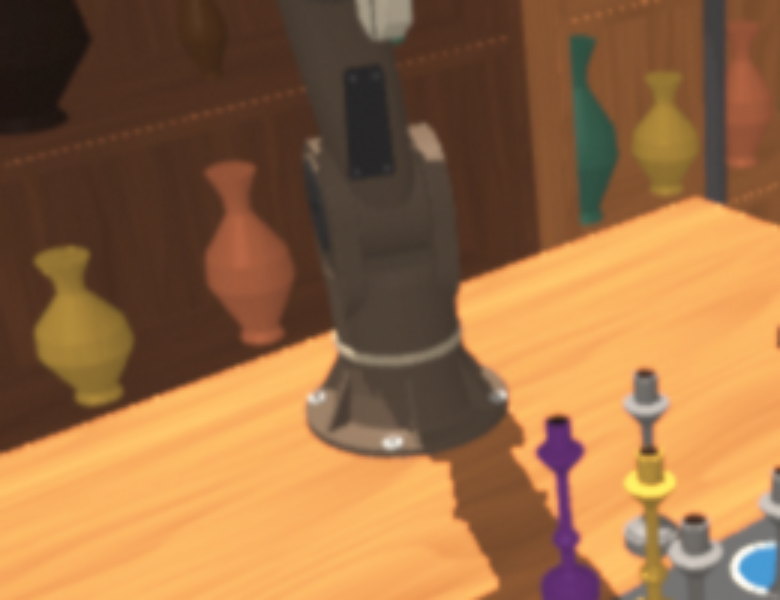

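Emit:
{"api": "move_arm", "payload": {
  "steps": "-0.003 0.040 0 0 255;-0.006 0.080 0 0 255;-0.008 0.120 0 0 255;-0.011 0.160 0 0 255;-0.014 0.200 0 0 255;-0.016 0.240 0 -0 255;-0.019 0.280 -0.005 0 255;-0.022 0.320 -0.02 0 255;-0.024 0.355 -0.035 0 255;-0.027 0.390 -0.05 0 255"
}}

```text
clock: 3.28
position: [0.4291, 0.1126, 0.5989]
ee_rot: [-0.052, 1.543, -0.055]
force: [1.6, 0.4, 0.0]
width: 0.008
```

```bash
python3 obs.py; python3 to.py .1 .47 .6;python3 - <<'E'
from h import *
d=arm.get_image("top"); cv2.imwrite("pics/top2.png",d["img"])
W=cloud(d); m=(W[...,2]>.5); 
print(W[m].min(0),W[m].max(0))
np.savez("top2.npz",img=d["img"],W=W)
E
```

```text
3.28 q [-0.203  0.078 -0.267  1.161  0.099  1.911 -0.438] p [0.4291 0.1126 0.5989] F [1.6 0.4 0. ] w 0.01
toolx [ 0.027 -0.068 -0.997] tooly [ 0.003  0.998 -0.068] toolz [ 1.    -0.001  0.027]
dist 0.486 tool shift [-0.0344  0.3555 -0.3293]
[0.33200445 0.07236863 0.60600552] [0.52187903 0.15729554 0.97365164]
```

View pics/top2.png

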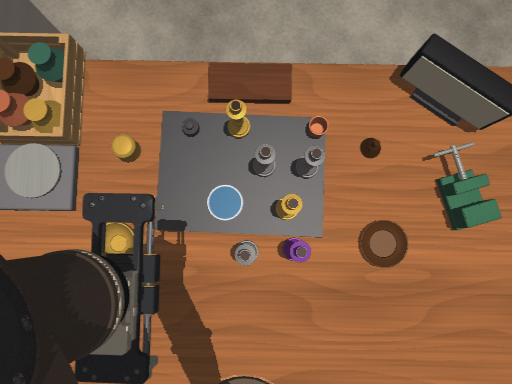

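Run:
```python
from h import *
d=np.load("top2.npz");W=d["W"]; m=(W[...,2]>.5); p=W[m]-[.429,.113,.599]
for a,b in [(-.1,-.08),(-.08,-.06),(-.06,-.04),(-.04,-.02),(-.02,0),(0,.02),(.02,.04),(.04,.06),(.06,.08),(.08,.1)]:
    q=p[(p[:,0]>=a)&(p[:,0]<b)]
    print(a,len(q),"z pct",np.percentile(q[:,2],[2,25,50,75,98]).round(3),"y",q[:,1].min().round(3),q[:,1].max().round(3))
```

```text
-0.1 1350 z pct [0.076 0.103 0.104 0.106 0.108] y -0.032 0.044
-0.08 1026 z pct [0.079 0.103 0.105 0.107 0.108] y -0.031 0.044
-0.06 819 z pct [0.08  0.106 0.164 0.165 0.211] y -0.026 0.007
-0.04 1857 z pct [0.081 0.118 0.213 0.262 0.334] y -0.041 -0.008
-0.02 5041 z pct [0.085 0.236 0.3   0.346 0.37 ] y -0.037 -0.007
0 5697 z pct [0.089 0.227 0.287 0.34  0.363] y -0.032 0.004
0.02 4366 z pct [0.081 0.202 0.253 0.294 0.351] y -0.031 0.032
0.04 603 z pct [0.079 0.085 0.105 0.108 0.111] y -0.026 0.033
0.06 1324 z pct [0.082 0.108 0.109 0.11  0.112] y -0.032 0.044
0.08 939 z pct [0.087 0.108 0.109 0.111 0.113] y -0.032 0.044
```

```bash
cat > opt.py <<'E'
import numpy as np
from scipy.spatial.transform import Rotation as R
from scipy.optimize import differential_evolution
prof=[(0,20,30),(20,26,26),(26,34,16),(26,206,8),(68,74,14),(169,175,24),(175,206,13)] # z0,z1,r mm
def boxpts(x0,x1,y0,y1,z0,z1,n):
    g=[np.linspace(a,b,k) for a,b,k in zip((x0,y0,z0),(x1,y1,z1),n)]
    G=np.stack(np.meshgrid(*g,indexing="ij"),-1).reshape(-1,3)
    on=(np.isclose(G[:,0],x0)|np.isclose(G[:,0],x1)|np.isclose(G[:,1],y0)|np.isclose(G[:,1],y1)|np.isclose(G[:,2],z0)|np.isclose(G[:,2],z1))
    return G[on]
plate=boxpts(-113,-66,-37.5,37.5,-95,95,(9,12,30))
mid=boxpts(-165,-113,-40,40,-48,48,(7,9,10))
wr=boxpts(-420,-165,-45,45,-45,45,(20,7,7)); wr=wr[np.hypot(wr[:,1],wr[:,2])<66]
def fing(w):
    a=boxpts(-66,0,-10,10,w/2,w/2+19,(8,5,5)); return a, a*[1,1,-1]
def sd(p,c,skipfoot=False,r0=0):
    r=np.hypot(p[:,0]-c[0],p[:,1]-c[1]); z=p[:,2]; best=np.full(len(p),1e9)
    for z0,z1,rr in prof[(1 if skipfoot else 0):]:
        dr=r-rr; dz=np.maximum(z0-z,z-z1)
        d=np.where((dr>0)&(dz>0),np.hypot(dr,dz),np.maximum(dr,dz)); best=np.minimum(best,d)
    return best.min()
OBS=np.array([[446,-120],[438,0],[661,-41],[661,-152],[766,28]]); C0=np.array([551.,-100]); C1=np.array([563.,59])
def tgt(phi,th,roll):
    x=np.array([np.sin(th)*np.cos(phi),np.sin(th)*np.sin(phi),-np.cos(th)])
    z=np.array([-np.sin(phi),np.cos(phi),0]); y=np.cross(z,x)
    return np.stack([x,y,z],1)@R.from_euler("x",roll).as_matrix()
u=(C1-C0)/np.linalg.norm(C1-C0); nrm=np.array([-u[1],u[0]])
def evalp(v,full=False):
    phi,th,roll,h,w,lat=v
    M=tgt(np.radians(phi),np.radians(th),np.radians(roll))
    fa,fb=fing(w); F=np.r_[fa,fb]@M.T
    # height: lowest finger point at h
    F=F+[0,0,0]; dz=h-F[:,2].min()
    low=F[:,2]+dz<18
    Fl=F[low]
    a=Fl[:,:2]@u; l=Fl[:,:2]@nrm
    # place so that disc (centre at lat) touches: centre along = max over pts a+sqrt(30^2-(l-lat)^2)
    k=np.abs(l-lat)<28
    if not k.any(): return 100
    cand=a[k]+np.sqrt(900-(l[k]-lat)**2); j=cand.argmax(); ca=cand[j]
    ang=np.degrees(np.arcsin((l[k][j]-lat)/30))
    cent=ca*u+lat*nrm    # disc centre rel to tool (h frame)
    body=np.r_[plate,mid,wr]@M.T
    allp=np.r_[F,body]; allp[:,2]+=dz
    own=min(sd(allp[len(F):],cent), sd(allp[:len(F)],cent,True))
    tab=allp[len(F):,2].min()-3
    m=[own,tab]
    ob=1e9
    for t in np.linspace(0,1,9):
        sh=C0+t*(C1-C0)-cent
        for o in OBS: ob=min(ob,sd(allp,o-sh))
    # entry: approach along -u 
    m.append(ob)
    val=min(own,tab,ob, 30-abs(ang)) if abs(ang)>15 else min(own,tab,ob)
    if full: print(v.round(2),"own %.1f tab %.1f obs %.1f ang %.0f"%(own,tab,ob,ang))
    return -val
if __name__=="__main__":
    for s in range(2):
      for bnd in ([(0,360),(8,60),(-90,90),(4,13),(0,1),(-25,25)],[(0,360),(8,60),(-90,90),(4,13),(0,92),(-75,75)]):
        r=differential_evolution(evalp,bnd,maxiter=60,popsize=14,seed=s,polish=False,workers=-1,updating="deferred")
        evalp(r.x,True)
E
nproc; time timeout 570 python3 opt.py
```

```text
4
[113.6   30.24  69.83   5.49   0.58 -20.35] own 3.3 tab 18.9 obs 3.4 ang 26
[37.47 13.6   2.61  6.8  80.3  20.37] own 5.9 tab 61.1 obs 6.6 ang 18
[87.48 18.54 46.88  4.1   0.18  1.96] own 4.6 tab 40.1 obs 4.8 ang 8
[ 85.37  50.64 -52.3    4.08  79.87   4.36] own 4.6 tab 7.9 obs 5.4 ang 24
real	3m42.647s
user	12m51.655s
sys	0m1.713s
```

```bash
cat > opt2.py <<'E'
import opt, sys
from opt import *
opt.plate=boxpts(-113,-66,-37.5,37.5,-95,95,(5,8,20)); opt.mid=boxpts(-165,-113,-40,40,-48,48,(4,5,6)); w_=boxpts(-420,-165,-45,45,-45,45,(10,5,5)); opt.wr=w_[np.hypot(w_[:,1],w_[:,2])<56]
src=None
def ev(v,T0,T1,full=False):
    phi,th,roll,h,w,lat=v
    M=tgt(np.radians(phi),np.radians(th),np.radians(roll)); fa,fb=fing(w); F=np.r_[fa,fb]@M.T
    dz=h-F[:,2].min(); Fl=F[F[:,2]+dz<18]; a=Fl[:,:2]@u; l=Fl[:,:2]@nrm; k=np.abs(l-lat)<28
    if not k.any(): return 100
    cand=a[k]+np.sqrt(900-(l[k]-lat)**2); j=cand.argmax(); ca=cand[j]; angs=np.degrees(np.arcsin((l[k]-lat)/30))[cand>ca-1.0]
    # acceptable if contacts span normal direction within 14 deg or on both sides
    ang=0 if angs.min()<0<angs.max() else np.abs(angs).min()
    cent=ca*u+lat*nrm; body=np.r_[opt.plate,opt.mid,opt.wr]@M.T; allp=np.r_[F,body]; allp[:,2]+=dz
    own=min(sd(allp[len(F):],cent),sd(allp[:len(F)],cent,True)); tab=allp[len(F):,2].min()-5; ob=1e9
    for t in np.linspace(T0,T1,7 if T1-T0>.6 else 4):
        sh=C0+t*(C1-C0)-cent
        for o in OBS: ob=min(ob,sd(allp,o-sh))
    val=min(own*1.2,tab,ob)-max(0,ang-10)*1.0
    if full: print((T0,T1),v.round(2),"own %.1f tab %.1f obs %.1f ang %.0f"%(own,tab,ob,ang),angs.min().round(0),angs.max().round(0),flush=True)
    return -val
if __name__=="__main__":
    for T in ((0,1),(0,.5),(.5,1)):
        for s in range(2):
            r=differential_evolution(ev,[(0,360),(5,60),(-90,90),(4,13),(0,92),(-75,75)],args=T,maxiter=70,popsize=14,seed=s+5,polish=False,workers=-1,updating="deferred")
            ev(r.x,*T,True)
E
time timeout 575 python3 opt2.py
```

```text
(0, 1) [136.76  20.84  -0.31   5.4   78.76 -23.95] own 6.6 tab 52.2 obs 7.9 ang 10 -10.0 -10.0
(0, 1) [  5.8   21.47 -34.3   10.46  70.17  31.52] own 4.5 tab 50.1 obs 5.5 ang 4 -4.0 -4.0
(0, 0.5) [134.62  20.2   -2.35   6.07  71.04 -23.23] own 6.5 tab 52.9 obs 9.1 ang 7 -7.0 -7.0
(0, 0.5) [126.76  22.98  -3.02   4.19  57.12 -22.92] own 7.2 tab 48.3 obs 9.4 ang 9 -9.0 -9.0
(0.5, 1) [48.53 20.01  3.49  5.   29.03 14.2 ] own 6.9 tab 51.3 obs 9.2 ang 10 10.0 10.0
(0.5, 1) [47.98 20.58  0.44  5.9  36.13 18.51] own 7.0 tab 52.9 obs 8.4 ang 9 9.0 9.0
real	2m14.620s
user	7m46.699s
sys	0m2.502s
```

```bash
cat > opt3.py <<'E'
import opt
from opt2 import *
uaz=np.degrees(np.arctan2(u[1],u[0]))
def ev3(v,T0,T1,full=False,quiet=True):
    phi,th,h,w=v
    M=tgt(np.radians(phi),np.radians(th),0); fa,fb=fing(w); F=np.r_[fa,fb]@M.T
    dz=h-F[:,2].min()
    ph=np.array([np.cos(np.radians(phi)),np.sin(np.radians(phi))]); half=np.degrees(np.arcsin(w/60))
    fr=10*np.cos(np.radians(th)); cent=ph*(fr+np.sqrt(900-w*w/4))
    mar=half-abs((uaz-phi+180)%360-180)
    body=np.r_[opt.plate,opt.mid,opt.wr]@M.T; allp=np.r_[F,body]; allp[:,2]+=dz
    own=min(sd(allp[len(F):],cent),sd(allp[:len(F)],cent,True)); tab=allp[len(F):,2].min()-5; ob=1e9
    for t in np.linspace(T0,T1,7 if T1-T0>.6 else 4):
        sh=C0+t*(C1-C0)-cent
        for o in OBS: ob=min(ob,sd(allp,o-sh))
    val=min(own*1.2,tab,ob)-max(0,6-mar)
    if full: print((T0,T1),np.round(v,2),"own %.1f tab %.1f obs %.1f mar %.0f"%(own,tab,ob,mar),flush=True)
    return -val
if __name__=="__main__":
    for T in ((0,1),(0,.5),(.5,1)):
        for s in range(2):
            r=differential_evolution(ev3,[(0,180),(5,60),(3,13),(5,52)],args=T,maxiter=60,popsize=20,seed=s+5,polish=False,workers=-1,updating="deferred")
            ev3(r.x,*T,True)
E
time timeout 575 python3 opt3.py
```

```text
(0, 1) [86.45 47.64 11.22 31.81] own 4.0 tab 30.4 obs 1.0 mar 31
(0, 1) [86.28 47.64 11.22 19.87] own 4.0 tab 30.4 obs 1.0 mar 19
(0, 0.5) [88.64 28.74  5.74 21.8 ] own 6.1 tab 45.4 obs 2.1 mar 18
(0, 0.5) [89.51 28.74 10.9  46.07] own 4.0 tab 50.5 obs 2.1 mar 46
(0.5, 1) [80.57 10.22 13.   11.61] own 4.2 tab 68.1 obs 4.8 mar 6
(0.5, 1) [80.59 10.27 12.96 11.58] own 4.4 tab 68.0 obs 4.8 mar 6
real	1m23.079s
user	4m51.989s
sys	0m1.774s
```

```bash
cat > opt4.py <<'E'
import opt
from opt2 import *
def ev4(v,T0,T1,full=False):
    phi,th,roll,h,w,lat=v
    M=tgt(np.radians(phi),np.radians(th),np.radians(roll)); fa,fb=fing(w); F=np.r_[fa,fb]@M.T
    dz=h-F[:,2].min(); Fl=F[F[:,2]+dz<18]; a=Fl[:,:2]@u; l=Fl[:,:2]@nrm; k=np.abs(l-lat)<28
    if not k.any(): return 100
    cand=a[k]+np.sqrt(900-(l[k]-lat)**2); j=cand.argmax(); ca=cand[j]; ang=abs(np.degrees(np.arcsin((l[k][j]-lat)/30)))
    fn=[]
    for n in (M[:,1],-M[:,1],M[:,2],-M[:,2]):
        c=n[:2]@u/np.linalg.norm(n[:2]); fn.append((np.degrees(np.arccos(np.clip(c,-1,1))),n[2]))
    fang,nz=min(fn)
    cent=ca*u+lat*nrm; body=np.r_[opt.plate,opt.mid,opt.wr]@M.T; allp=np.r_[F,body]; allp[:,2]+=dz
    own=min(sd(allp[len(F):],cent),sd(allp[:len(F)],cent,True)+3); tab=allp[len(F):,2].min()-5; ob=1e9
    for t in np.linspace(T0,T1,7 if T1-T0>.6 else 4):
        sh=C0+t*(C1-C0)-cent
        for o in OBS: ob=min(ob,sd(allp,o-sh))
    val=min(own,tab,ob)-max(0,ang-8)-max(0,fang-6)*.7-max(0,-nz-.1)*50
    if full: print((T0,T1),np.round(v,2).tolist(),"own %.1f tab %.1f obs %.1f ang %.0f fang %.0f nz %.2f val %.1f"%(own,tab,ob,ang,fang,nz,val),flush=True)
    return -val
if __name__=="__main__":
    for T in ((0,1),(0,.5),(.5,1)):
        for s in range(2):
            r=differential_evolution(ev4,[(0,360),(5,65),(-180,180),(3,13),(0,92),(-75,75)],args=T,maxiter=80,popsize=15,seed=s+5,polish=False,workers=-1,updating="deferred")
            ev4(r.x,*T,True)
E
time timeout 578 python3 opt4.py
```

```text
(0, 1) [115.34, 10.39, 29.98, 10.42, 19.45, -7.41] own 2.1 tab 60.1 obs -0.9 ang 5 fang 1 nz 0.16 val -0.9
(0, 1) [83.24, 17.08, 0.27, 8.81, 0.96, 1.72] own 9.6 tab 58.7 obs -0.8 ang 6 fang 3 nz 0.29 val -0.8
(0, 0.5) [135.7, 27.08, 47.65, 4.58, 55.94, -26.71] own 8.1 tab 33.7 obs 2.0 ang 8 fang 1 nz 0.31 val 2.0
(0, 0.5) [148.03, 27.54, -117.83, 8.01, 56.41, -31.96] own 7.5 tab 36.1 obs 3.7 ang 5 fang 3 nz 0.22 val 3.7
(0.5, 1) [109.15, 12.14, 26.71, 8.37, 20.07, -16.16] own 6.7 tab 56.5 obs 6.4 ang 2 fang 4 nz 0.19 val 6.4
(0.5, 1) [108.11, 13.44, -153.37, 12.4, 18.13, -16.06] own 7.1 tab 58.9 obs 6.2 ang 6 fang 5 nz 0.21 val 6.2
real	2m54.152s
user	10m7.465s
sys	0m3.110s
```

Emit:
{"api": "move_arm", "payload": {
  "steps": "0.04 0 0 0 255;0.08 0 0 0 255;0.12 0 0 0 255;0.16 0 0 0 255;0.20 0 0 0 255;0.23 0 0 0 255"
}}

```text
clock: 3.83
position: [0.4355, 0.0942, 0.3666]
ee_rot: [-0.052, 1.545, -0.056]
force: [0.5, 0.3, -0.1]
width: 0.011
```

```bash
python3 obs.py
python3 - <<'E'
from h import *
d=arm.get_image("scene"); im=d["img"]; W=cloud(d); np.savez("scene3.npz",img=im,W=W)
cv2.imwrite("pics/scene3.png",cv2.resize(im[20:220,120:380],None,fx=3,fy=3))
o=arm.observe(); M=R.from_rotvec(o["ee_rot"]).as_matrix()
L=(W-o["position"])@M
np.save("L.npy",L)
m=np.isfinite(L[...,0])&(L[...,0]>-.13)&(L[...,0]<.01)&(abs(L[...,1])<.06)&(abs(L[...,2])<.12)
p=L[m]
for a in np.arange(-.13,.011,.01):
    q=p[(p[:,0]>=a)&(p[:,0]<a+.01)]
    if len(q): print(round(-a*1000),"..",round(-a*1000-10),len(q),"y",(q[:,1].min()*1000).round(),(q[:,1].max()*1000).round(),"z",(q[:,2].min()*1000).round(),(q[:,2].max()*1000).round())
E
```

```text
3.83 q [-0.146  0.057 -0.262  1.734  0.09   1.357 -0.429] p [0.4355 0.0942 0.3666] F [ 0.5  0.3 -0.1] w 0.01
toolx [ 0.025 -0.069 -0.997] tooly [ 0.003  0.998 -0.069] toolz [ 1.    -0.002  0.026]
130 .. 120 110 y -27.0 27.0 z -52.0 22.0
120 .. 110 314 y -42.0 35.0 z -98.0 100.0
110 .. 100 226 y -41.0 37.0 z -89.0 100.0
100 .. 90 197 y -42.0 33.0 z -92.0 97.0
90 .. 80 272 y -41.0 35.0 z -88.0 92.0
80 .. 70 142 y -42.0 36.0 z -84.0 94.0
70 .. 60 38 y -17.0 9.0 z -20.0 32.0
60 .. 50 45 y -16.0 10.0 z -15.0 24.0
50 .. 40 47 y -16.0 10.0 z -16.0 24.0
40 .. 30 48 y -14.0 12.0 z -15.0 22.0
30 .. 20 44 y -17.0 9.0 z -17.0 24.0
20 .. 10 38 y -13.0 15.0 z -14.0 21.0
10 .. 0 10 y -13.0 9.0 z -2.0 11.0
```

View pics/scene3.png

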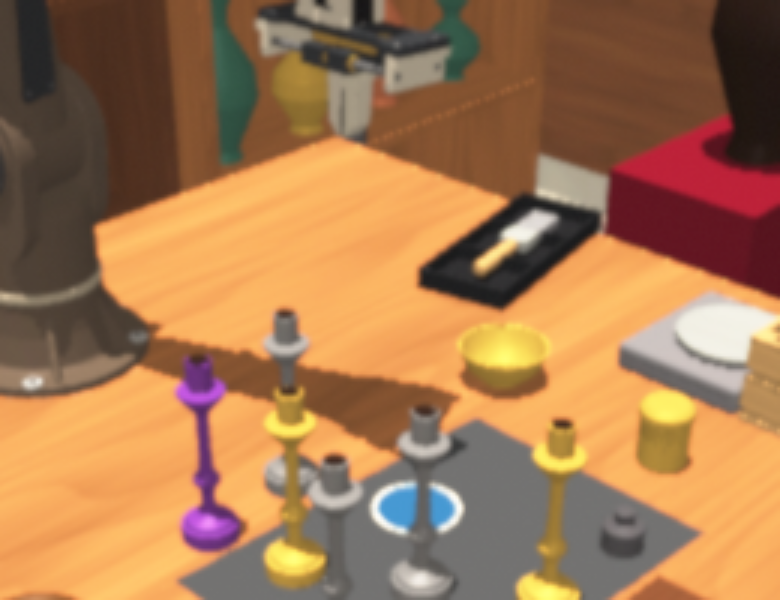

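Run:
```python
from h import *
L=np.load("L.npy"); m=np.isfinite(L[...,0])&(L[...,0]>-.13)&(L[...,0]<.01)&(abs(L[...,1])<.06)&(abs(L[...,2])<.12)
p=L[m]
for a,b in [(-.1,-.08),(-.08,-.06),(-.06,-.035),(.035,.06),(.06,.08),(.08,.1)]:
    q=p[(p[:,2]>a)&(p[:,2]<b)]; s=np.sort(-q[:,0]*1000); print(a,b,len(s),s[:6].round(1),np.percentile(s,[5,50,95]).round(0))
# first rows of tip
s=np.sort(-p[abs(p[:,2])<.02][:,0]*1000); print(s[:10].round(1))
```

```text
-0.1 -0.08 48 [71.6 71.8 74.9 75.2 76.9 76.9] [ 75. 102. 113.]
-0.08 -0.06 150 [70.1 70.2 71.1 71.1 71.4 71.6] [ 72.  90. 113.]
-0.06 -0.035 70 [81.4 83.1 83.2 83.4 84.4 84.5] [ 84. 108. 126.]
0.035 0.06 92 [80.4 81.9 82.8 83.1 83.6 83.9] [ 84. 106. 114.]
0.06 0.08 52 [75.3 82.3 82.3 83.9 84.6 84.6] [ 83. 113. 115.]
0.08 0.1 339 [70.8 71.  71.9 71.9 72.1 72.2] [ 74.  97. 114.]
[3.1 4.9 7.2 7.8 7.9 7.9 8.  8.2 9.5 9.7]
```

```bash
cat > opt5.py <<'E'
import numpy as np, sys
from opt import boxpts, sd, OBS, C0, C1, tgt, fing, prof
from scipy.optimize import differential_evolution
capL=boxpts(-113,-66,-37.5,37.5,58,95,(5,8,4)); capR=capL*[1,1,-1]
cen=boxpts(-113,-77,-37.5,37.5,-58,58,(4,8,9))
mid=boxpts(-165,-113,-38,38,-46,46,(5,5,6)); w_=boxpts(-400,-165,-45,45,-45,45,(9,5,5)); wr=w_[np.hypot(w_[:,1],w_[:,2])<52]
BODY=np.r_[capL,capR,cen,mid,wr]
def leg(M,h,w,lat,A,B,n,full=False):
    d=B-A; Ln=np.linalg.norm(d); u=d/Ln; nrm=np.array([-u[1],u[0]])
    fa,fb=fing(w); F=np.r_[fa,fb]@M.T; dz=h-F[:,2].min(); Fl=F[F[:,2]+dz<18]; a=Fl[:,:2]@u; l=Fl[:,:2]@nrm; k=np.abs(l-lat)<28
    if not k.any(): return -100,None
    cand=a[k]+np.sqrt(900-(l[k]-lat)**2); j=cand.argmax(); ca=cand[j]; ang=abs(np.degrees(np.arcsin((l[k][j]-lat)/30)))
    zc=(Fl[k][j][2]+dz)
    fn=[]
    for nn in (M[:,1],-M[:,1],M[:,2],-M[:,2]):
        c=nn[:2]@u/max(1e-6,np.linalg.norm(nn[:2])); fn.append((np.degrees(np.arccos(np.clip(c,-1,1))),nn[2]))
    fang,nz=min(fn)
    cent=ca*u+lat*nrm; body=BODY@M.T; allp=np.r_[F,body]; allp[:,2]+=dz
    own=min(sd(allp[len(F):],cent),sd(allp[:len(F)],cent,True)+5); tab=allp[len(F):,2].min()-5; ob=1e9
    for t in np.linspace(0,1,n):
        sh=A+t*d-cent
        for o in OBS: ob=min(ob,sd(allp,o-sh))
    val=min(own,tab,ob)-max(0,ang-8)-max(0,fang-8)*.7-max(0,-nz-.05)*50-max(0,zc-16)
    return val,dict(own=own.round(1),tab=tab.round(1),ob=ob.round(1),ang=ang.round(0),fang=fang.round(0),nz=nz.round(2),zc=zc.round(1),tip=(A-cent).round(1).tolist(),tipz=float(dz.round(1)),u=u.round(2).tolist())
def f(v,full=False):
    phi,th,r1,r2,w1,w2,l1,l2,h1,h2,mx,my=v
    Cm=np.array([mx,my]); ph,t=np.radians(phi),np.radians(th)
    a,i1=leg(tgt(ph,t,np.radians(r1)),h1,w1,l1,C0,Cm,4); b,i2=leg(tgt(ph,t,np.radians(r2)),h2,w2,l2,Cm,C1,4)
    cc=min(np.linalg.norm(OBS-Cm,axis=1).min()-60,20)-10
    if full: print(np.round(v,1).tolist()); print(round(a,1),i1); print(round(b,1),i2,flush=True)
    return -min(a,b)+max(0,-cc)
if __name__=="__main__":
    b=[(0,360),(8,55),(-180,180),(-180,180),(0,92),(0,92),(-75,75),(-75,75),(3,13),(3,13),(500,620),(-90,50)]
    for s in range(3):
        r=differential_evolution(f,b,maxiter=130,popsize=10,seed=int(sys.argv[1])+s,polish=False,workers=-1,updating="deferred")
        print("VAL",-r.fun); f(r.x,True)
E
time timeout 578 python3 opt5.py 1
```

```text
VAL -2.840173182090389
[115.1, 19.6, 2.3, -144.8, 45.0, 24.5, -25.2, -18.1, 5.1, 3.0, 531.9, -62.9]
-2.0 {'own': np.float64(12.2), 'tab': np.float64(52.3), 'ob': np.float64(-2.0), 'ang': np.float64(4.0), 'fang': np.float64(5.0), 'nz': np.float64(0.34), 'zc': np.float64(12.1), 'tip': [545.8, -145.0], 'tipz': 9.0, 'u': [-0.46, 0.89]}
-2.8 {'own': np.float64(11.7), 'tab': np.float64(40.3), 'ob': np.float64(-2.8), 'ang': np.float64(5.0), 'fang': np.float64(3.0), 'nz': np.float64(0.27), 'zc': np.float64(10.4), 'tip': [504.1, -98.7], 'tipz': 11.8, 'u': [0.25, 0.97]}
VAL -4.547093497849945
[115.4, 8.1, 7.0, 46.5, 35.6, 40.3, -18.4, -37.2, 12.6, 6.0, 531.4, -61.6]
-4.2 {'own': np.float64(-0.9), 'tab': np.float64(68.1), 'ob': np.float64(-3.6), 'ang': np.float64(1.0), 'fang': np.float64(9.0), 'nz': np.float64(0.14), 'zc': np.float64(15.7), 'tip': [551.5, -141.4], 'tipz': 14.6, 'u': [-0.45, 0.89]}
-4.5 {'own': np.float64(-0.1), 'tab': np.float64(58.0), 'ob': np.float64(-4.5), 'ang': np.float64(4.0), 'fang': np.float64(7.0), 'nz': np.float64(0.1), 'zc': np.float64(8.4), 'tip': [486.2, -87.2], 'tipz': 10.9, 'u': [0.25, 0.97]}
VAL -3.856323904585441
[87.1, 24.9, -91.8, 99.1, 62.2, 73.3, 0.8, 3.3, 6.4, 5.8, 551.7, 0.7]
-2.4 {'own': np.float64(-2.4), 'tab': np.float64(42.0), 'ob': np.float64(33.5), 'ang': np.float64(1.0), 'fang': np.float64(1.0), 'nz': np.float64(0.42), 'zc': np.float64(14.5), 'tip': [551.8, -101.8], 'tipz': 27.6, 'u': [0.01, 1.0]}
-3.9 {'own': np.float64(-3.9), 'tab': np.float64(42.5), 'ob': np.float64(33.6), 'ang': np.float64(4.0), 'fang': np.float64(2.0), 'nz': np.float64(0.42), 'zc': np.float64(14.3), 'tip': [555.6, 3.4], 'tipz': 29.6, 'u': [0.19, 0.98]}
real	4m22.384s
user	15m27.537s
sys	0m2.335s
```

```bash
cat > opt6.py <<'E'
import sys
from opt5 import *
def leg2(M,h,w,lat,A,B,n,u):
    nrm=np.array([-u[1],u[0]])
    fa,fb=fing(w); F=np.r_[fa,fb]@M.T; dz=h-F[:,2].min(); Fl=F[F[:,2]+dz<18]; a=Fl[:,:2]@u; l=Fl[:,:2]@nrm; k=np.abs(l-lat)<28
    if not k.any(): return -100,None
    cand=a[k]+np.sqrt(900-(l[k]-lat)**2); j=cand.argmax(); ca=cand[j]; ang=abs(np.degrees(np.arcsin((l[k][j]-lat)/30)))
    zc=(Fl[k][j][2]+dz); cent=ca*u+lat*nrm; body=BODY@M.T; allp=np.r_[F,body]; allp[:,2]+=dz
    own=min(sd(allp[len(F):],cent),sd(allp[:len(F)],cent,True)+5); tab=allp[len(F):,2].min()-5; ob=1e9
    for t in np.linspace(0,1,n):
        sh=A+t*(B-A)-cent
        for o in OBS: ob=min(ob,sd(allp,o-sh))
    val=min(own,tab,ob)-max(0,ang-4)-max(0,zc-16)
    return val,dict(own=own.round(1),tab=tab.round(1),ob=ob.round(1),ang=ang.round(0),zc=zc.round(1),tip=(A-cent).round(1).tolist(),tipz=float(dz.round(1)),u=u.round(2).tolist())
def g(v,full=False):
    phi,th,r1,w,lat,h,bow=v
    u=(C1-C0)/np.linalg.norm(C1-C0); Cm=(C0+C1)/2+bow*np.array([-u[1],u[0]])
    M=tgt(np.radians(phi),np.radians(th),np.radians(r1)); o=[]
    for A,B in ((C0,Cm),(Cm,C1)): o.append(leg2(M,h,w,lat,A,B,4,(B-A)/np.linalg.norm(B-A)))
    if full: print(np.round(v,1).tolist()); [print(round(a,1),i,flush=True) for a,i in o]
    return -min(o[0][0],o[1][0])
if __name__=="__main__":
    for s in range(4):
        b=[(0,180),(8,50),(-100,100),(0,92),(-75,75),(3,13),(-15,15)]
        r=differential_evolution(g,b,maxiter=90,popsize=14,seed=int(sys.argv[1])+s,polish=False,workers=-1,updating="deferred")
        print("VAL",-r.fun); g(r.x,True)
E
time timeout 578 python3 opt6.py 1
```

```text
VAL 2.6863131681575574
[93.1, 38.4, 62.1, 13.6, -10.9, 4.9, -5.4]
2.8 {'own': np.float64(3.9), 'tab': np.float64(5.6), 'ob': np.float64(4.7), 'ang': np.float64(0.0), 'zc': np.float64(17.1), 'tip': [536.6, -124.1], 'tipz': 22.0, 'u': [0.14, 0.99]}
2.7 {'own': np.float64(3.8), 'tab': np.float64(5.6), 'ob': np.float64(7.3), 'ang': np.float64(1.0), 'zc': np.float64(17.1), 'tip': [551.3, -45.3], 'tipz': 22.0, 'u': [0.01, 1.0]}
VAL 6.766628146869884
[103.0, 36.4, 62.9, 20.1, -15.8, 3.0, 7.7]
6.8 {'own': np.float64(6.8), 'tab': np.float64(8.8), 'ob': np.float64(6.8), 'ang': np.float64(2.0), 'zc': np.float64(16.0), 'tip': [535.8, -126.7], 'tipz': 21.1, 'u': [-0.02, 1.0]}
6.9 {'own': np.float64(7.3), 'tab': np.float64(8.8), 'ob': np.float64(6.9), 'ang': np.float64(3.0), 'zc': np.float64(16.0), 'tip': [528.7, -46.4], 'tipz': 21.1, 'u': [0.17, 0.99]}
VAL 6.681459295027011
[32.6, 18.9, -0.2, 67.0, 23.0, 5.5, 0.4]
6.9 {'own': np.float64(7.0), 'tab': np.float64(54.0), 'ob': np.float64(6.9), 'ang': np.float64(2.0), 'zc': np.float64(11.9), 'tip': [568.5, -179.1], 'tipz': 8.7, 'u': [0.07, 1.0]}
6.7 {'own': np.float64(7.4), 'tab': np.float64(54.0), 'ob': np.float64(6.7), 'ang': np.float64(3.0), 'zc': np.float64(11.9), 'tip': [573.3, -99.5], 'tipz': 8.7, 'u': [0.08, 1.0]}
VAL 4.344716444622559
[87.2, 46.1, 56.5, 52.8, -6.8, 5.2, 0.3]
4.3 {'own': np.float64(4.9), 'tab': np.float64(5.1), 'ob': np.float64(5.2), 'ang': np.float64(0.0), 'zc': np.float64(16.6), 'tip': [543.4, -110.5], 'tipz': 36.4, 'u': [0.07, 1.0]}
4.4 {'own': np.float64(5.0), 'tab': np.float64(5.1), 'ob': np.float64(12.2), 'ang': np.float64(0.0), 'zc': np.float64(16.6), 'tip': [549.0, -31.0], 'tipz': 36.4, 'u': [0.08, 1.0]}
real	3m16.719s
user	11m34.829s
sys	0m1.935s
```

```bash
cat > chk.py <<'E'
from opt6 import *
v=[32.6,18.9,0,67,23,5.5,0]
g(v,True)
phi,th,r1,w,lat,h,bow=v; u=(C1-C0)/np.linalg.norm(C1-C0)
M=tgt(np.radians(phi),np.radians(th),0)
# entry
for a,b in ((-1,-.6),(-.6,-.3),(-.3,0)): print("entry",leg2(M,h,w,lat,C0+a*(C1-C0),C0+b*(C1-C0),5,u)[1]["ob"])
# sensitivity
for dphi,dth,dw in ((4,0,0),(-4,0,0),(0,3,0),(0,-3,0),(0,3,5),(6,3,0),(12,0,0),(12,2,0),(-8,2,0)):
    vv=list(v);vv[0]+=dphi;vv[1]+=dth;vv[3]+=dw
    best=max((-g(vv[:4]+[l]+[hh,0]),l,hh) for l in np.arange(14,32,1.) for hh in(4,6,8)); print(dphi,dth,dw,np.round(best,1))
from ik import ik,tgt as t2,fk
print(M.round(3))
for roll in (0,np.pi):
  M=t2(np.radians(phi),np.radians(th),roll); print("jaw",M[:,2].round(2))
  f=ik(np.array([.45,.4,.7]),M,10); q=f.x; print(f"{f.cost:.0e}",q.round(2))
  for p in ([.55,.1,.5],[.5,-.2,.5],[.55,-.35,.4],[.55,-.35,.1],[.555,-.33,.01],[.568,-.18,.01],[.58,-.02,.01]):
    f=ik(np.array(p),M,1,q0=q); q=f.x; print("  ",p,f"{f.cost:.0e}",q.round(2))
E
python3 chk.py
```

```text
[32.6, 18.9, 0.0, 67.0, 23.0, 5.5, 0.0]
6.9 {'own': np.float64(7.2), 'tab': np.float64(54.0), 'ob': np.float64(6.9), 'ang': np.float64(2.0), 'zc': np.float64(12.0), 'tip': [568.1, -179.2], 'tipz': 8.7, 'u': [0.08, 1.0]}
7.1 {'own': np.float64(7.2), 'tab': np.float64(54.0), 'ob': np.float64(7.1), 'ang': np.float64(2.0), 'zc': np.float64(12.0), 'tip': [574.1, -99.7], 'tipz': 8.7, 'u': [0.08, 1.0]}
entry 83.1
entry 45.0
entry 9.1
4 0 0 [ 6.9 29.   8. ]
-4 0 0 [ 5.3 20.   8. ]
0 3 0 [ 1.1 26.   8. ]
0 -3 0 [ 4.2 22.   8. ]
0 3 5 [ 2.1 28.   8. ]
6 3 0 [ 4.9 31.   8. ]
12 0 0 [-6.8 31.   8. ]
12 2 0 [-4.7 31.   8. ]
-8 2 0 [-0.1 19.   8. ]
[[ 0.273 -0.797 -0.539]
 [ 0.175 -0.51   0.842]
 [-0.946 -0.324  0.   ]]
jaw [-0.54  0.84  0.  ]
1e-12 [-0.93  0.38  0.29  0.56 -0.07  1.88  1.43]
   [0.55, 0.1, 0.5] 5e-14 [-0.29  0.1   0.13  1.42 -0.14  1.32  1.98]
   [0.5, -0.2, 0.5] 1e-16 [ 0.36  0.11  0.11  1.4  -0.3   1.47  2.62]
   [0.55, -0.35, 0.4] 4e-12 [ 0.85  0.39 -0.32  1.28 -0.18  1.36  2.73]
   [0.55, -0.35, 0.1] 2e-12 [ 0.97  0.67 -0.49  1.64 -0.01  0.76  2.74]
   [0.555, -0.33, 0.01] 9e-13 [ 0.92  0.79 -0.46  1.69  0.03  0.58  2.72]
   [0.568, -0.18, 0.01] 8e-13 [ 0.85  0.77 -0.67  1.88  0.43  0.45  2.14]
   [0.58, -0.02, 0.01] 2e-12 [ 0.52  0.71 -0.6   1.96  0.58  0.34  1.69]
jaw [ 0.54 -0.84  0.  ]
4e-18 [-0.63  0.44 -0.66  0.47  0.51  1.98 -1.92]
   [0.55, 0.1, 0.5] 1e-12 [ 0.74  0.22 -1.25  1.39  0.18  1.35 -1.47]
   [0.5, -0.2, 0.5] 2e-13 [ 1.43  0.2  -1.27  1.4  -0.04  1.44 -0.82]
   [0.55, -0.35, 0.4] 3e-17 [ 1.28  0.51 -1.11  1.3   0.22  1.37 -0.75]
   [0.55, -0.35, 0.1] 6e-22 [ 1.25  0.8  -0.99  1.67  0.5   0.83 -0.83]
   [0.555, -0.33, 0.01] 3e-13 [ 1.17  0.91 -0.9   1.73  0.61  0.67 -0.91]
   [0.568, -0.18, 0.01] 4e-22 [ 0.92  0.81 -0.83  1.9   0.67  0.5  -1.24]
   [0.58, -0.02, 0.01] 7e-10 [ 0.52  0.72 -0.66  1.96  0.69  0.36 -1.58]
```

```bash
python3 to.py .43 .42 .6
```

```text
dist 0.405 tool shift [-2.609e-01  3.093e-01  1.000e-04]
```

Emit:
{"api": "move_arm", "payload": {
  "steps": "-0.026 0.031 0 0.1 80;-0.052 0.062 0 0.2 80;-0.078 0.093 0 0.3 80;-0.104 0.124 0 0.4 80;-0.130 0.155 0 0.5 80;-0.156 0.186 0 0.6 80;-0.182 0.217 0 0.7 80;-0.208 0.248 0 0.8 80;-0.234 0.279 0 0.9 80;-0.26 0.31 0 1.0 80"
}}

```text
clock: 4.72
position: [0.4324, 0.4034, 0.5851]
ee_rot: [0.682, 1.395, -0.753]
force: [0.6, 2.0, -0.1]
width: 0.663
```

```bash
python3 obs.py
```

```text
4.72 q [-0.824  0.377 -0.106  0.8    0.106  1.999 -1.807] p [0.4324 0.4034 0.5851] F [ 0.6  2.  -0.1] w 0.66
toolx [ 0.026 -0.062 -0.998] tooly [ 0.8    0.6   -0.017] toolz [ 0.6   -0.798  0.065]
```

Emit:
{"api": "move_arm", "payload": {
  "steps": "-0.04 0.02 0 0 80;-0.08 0.04 0 0 80;-0.12 0.06 0 0 80"
}}

```text
clock: 4.97
position: [0.4451, 0.4048, 0.5935]
ee_rot: [0.688, 1.388, -0.745]
force: [1.3, 0.6, -1.5]
width: 0.684
```

```bash
python3 obs.py
```

```text
4.97 q [-1.077  0.4    0.433  0.778 -0.106  2.003 -1.644] p [0.4451 0.4048 0.5935] F [ 1.3  0.6 -1.5] w 0.68
toolx [ 0.036 -0.058 -0.998] tooly [ 0.8    0.601 -0.006] toolz [ 0.599 -0.797  0.068]
```

Emit:
{"api": "move_arm", "payload": {
  "steps": "-0.4 0 0 0 80;-0.4 0 0 0 80;-0.4 0 0 0 80;-0.4 0 0 0 80"
}}

```text
clock: 5.3
position: [0.403, 0.3848, 0.6573]
ee_rot: [0.766, 1.349, -0.658]
force: [-0.8, 1.3, 0.1]
width: 0.687
```

```bash
python3 obs.py
```

```text
5.3 q [-1.401  0.311  0.894  0.819 -0.216  2.003 -1.573] p [0.403  0.3848 0.6573] F [-0.8  1.3  0.1] w 0.69
toolx [ 0.116  0.018 -0.993] tooly [0.793 0.6   0.104] toolz [ 0.598 -0.8    0.056]
```

Emit:
{"api": "move_arm", "payload": {
  "steps": "-0.8 0 0 0 80;-0.8 0 0 0 80;-0.8 0 0 0 80"
}}

```text
clock: 5.55
position: [0.38, 0.3672, 0.6893]
ee_rot: [0.801, 1.329, -0.613]
force: [-0.7, -0.7, -0.3]
width: 0.684
```

```bash
python3 obs.py
```

```text
5.55 q [-1.403  0.216  0.74   0.82  -0.097  2.003 -1.657] p [0.38   0.3672 0.6893] F [-0.7 -0.7 -0.3] w 0.68
toolx [ 0.155  0.054 -0.986] tooly [0.785 0.599 0.156] toolz [ 0.599 -0.799  0.051]
```

Emit:
{"api": "move_arm", "payload": {
  "steps": "-0.8 0.2 0 0 80;-0.8 0.2 0 0 80;-0.8 0.2 0 0 80"
}}

```text
clock: 5.8
position: [0.3777, 0.3627, 0.71]
ee_rot: [0.831, 1.311, -0.578]
force: [0.2, -0.3, 0.6]
width: 0.687
```

```bash
python3 obs.py
```

```text
5.8 q [-1.455  0.198  0.8    0.796 -0.097  2.003 -1.652] p [0.3777 0.3627 0.71  ] F [ 0.2 -0.3  0.6] w 0.69
toolx [ 0.188  0.083 -0.979] tooly [0.779 0.595 0.2  ] toolz [ 0.599 -0.8    0.047]
```

Emit:
{"api": "move_arm", "payload": {
  "steps": "-0.8 0.1 0 0 80;-0.8 0.1 0 0 80;-0.8 0.1 0 0 80;-0.8 0.1 0 0 80;-0.8 0.1 0 0 80"
}}

```text
clock: 6.22
position: [0.3539, 0.3417, 0.7351]
ee_rot: [0.861, 1.291, -0.541]
force: [-0.3, 0.1, 1.0]
width: 0.69
```

```bash
python3 obs.py
```

```text
6.22 q [-1.792  0.141  1.145  0.83  -0.088  2.003 -1.637] p [0.3539 0.3417 0.7351] F [-0.3  0.1  1. ] w 0.69
toolx [ 0.222  0.113 -0.968] tooly [0.77  0.589 0.246] toolz [ 0.599 -0.8    0.044]
```

Emit:
{"api": "move_arm", "payload": {
  "steps": "-0.8 0.2 -0.2 0 80;-0.8 0.2 -0.2 0 80;-0.8 0.2 -0.2 0 80"
}}

```text
clock: 6.47
position: [0.3036, 0.3853, 0.7605]
ee_rot: [0.84, 1.307, -0.416]
force: [10.8, -5.9, 3.8]
width: 0.688
```

```bash
python3 obs.py
```

```text
6.47 q [-2.043  0.149  1.318  0.787 -0.122  2.003 -1.647] p [0.3036 0.3853 0.7605] F [10.8 -5.9  3.8] w 0.69
toolx [ 0.245  0.182 -0.952] tooly [0.699 0.648 0.304] toolz [ 0.672 -0.74   0.032]
```

```bash
cat > opt7.py <<'E'
from opt6 import *
import sys
PH,TH=36.6,17.8
def gg(v): return g([PH,TH,*v])
if __name__=="__main__":
  for s in range(3):
    r=differential_evolution(gg,[(-35,35),(0,92),(-60,60),(4,11),(-10,10)],maxiter=60,popsize=14,seed=s,polish=False,workers=-1,updating="deferred")
    print("VAL",-r.fun); g([PH,TH,*r.x],True)
E
time python3 opt7.py; python3 obs.py
```

```text
VAL 8.106468210961616
[36.6, 17.8, -1.4, 74.6, 29.0, 7.9, 0.5]
8.1 {'own': np.float64(8.1), 'tab': np.float64(57.0), 'ob': np.float64(8.2), 'ang': np.float64(3.0), 'zc': np.float64(14.0), 'tip': [574.5, -180.1], 'tipz': 11.3, 'u': [0.07, 1.0]}
8.1 {'own': np.float64(8.9), 'tab': np.float64(57.0), 'ob': np.float64(8.1), 'ang': np.float64(4.0), 'zc': np.float64(14.0), 'tip': [579.1, -100.4], 'tipz': 11.3, 'u': [0.08, 1.0]}
VAL 8.084700953143315
[36.6, 17.8, -1.3, 74.5, 28.8, 7.0, 0.5]
8.1 {'own': np.float64(8.1), 'tab': np.float64(56.2), 'ob': np.float64(8.1), 'ang': np.float64(3.0), 'zc': np.float64(13.2), 'tip': [574.4, -180.1], 'tipz': 10.5, 'u': [0.07, 1.0]}
8.1 {'own': np.float64(8.9), 'tab': np.float64(56.2), 'ob': np.float64(8.3), 'ang': np.float64(4.0), 'zc': np.float64(13.2), 'tip': [578.8, -100.4], 'tipz': 10.5, 'u': [0.08, 1.0]}
VAL 8.08985616560571
[36.6, 17.8, -1.3, 74.2, 29.0, 6.5, 0.4]
8.1 {'own': np.float64(8.1), 'tab': np.float64(55.6), 'ob': np.float64(8.1), 'ang': np.float64(3.0), 'zc': np.float64(12.6), 'tip': [574.4, -180.0], 'tipz': 9.9, 'u': [0.07, 1.0]}
8.1 {'own': np.float64(8.8), 'tab': np.float64(55.6), 'ob': np.float64(8.1), 'ang': np.float64(4.0), 'zc': np.float64(12.6), 'tip': [579.1, -100.3], 'tipz': 9.9, 'u': [0.08, 1.0]}
6.47 q [-2.043  0.149  1.318  0.787 -0.122  2.003 -1.647] p [0.3036 0.3853 0.7605] F [10.8 -5.9  3.8] w 0.69
toolx [ 0.245  0.182 -0.952] tooly [0.699 0.648 0.304] toolz [ 0.672 -0.74   0.032]
real	0m58.060s
user	3m23.276s
sys	0m0.811s
```

```bash
cat > sim.py <<'E'
from ik import *
d=D[-2]; q=np.array(d["joints"]); M0=R.from_rotvec(d["ee_rot"]).as_matrix()
p,A=fk(P,q,S); print("fk err",(p-d["position"]).round(4), np.linalg.norm(R.from_matrix(A.T@M0).as_rotvec()).round(4))
Mt=t=tgt(np.radians(36.6),np.radians(17.8),np.radians(-1.4)+np.pi)
rv=R.from_matrix(M0.T@Mt).as_rotvec(); print("turn",rv.round(3))
wp=[d["position"],[.45,.25,.65],[.52,0,.55],[.53,-.25,.5],[.56,-.36,.4],[.56,-.36,.06],[.562,-.33,.0105],[.574,-.18,.0105],[.585,-.02,.0105]]
qc=q.copy()
for i in range(1,len(wp)):
    n=8
    for k in range(1,n+1):
        pos=np.array(wp[i-1])*(1-k/n)+np.array(wp[i])*k/n
        M=M0 if i==1 else Mt
        if i==2: M=M0@R.from_rotvec(rv*k/n).as_matrix()
        def res(x):
            pp,A=fk(P,x,S); return np.r_[(pp-pos)*10,R.from_matrix(A.T@M).as_rotvec()*5,0.02*(x-qc)]
        f=least_squares(res,np.clip(qc,lo+1e-4,hi-1e-4),bounds=(lo,hi)); qc=f.x
    pp,A=fk(P,qc,S); print(np.round(wp[i],3),"err",np.linalg.norm(pp-pos).round(4),np.linalg.norm(R.from_matrix(A.T@M).as_rotvec()).round(3),qc.round(2))
E
python3 sim.py
```

```text
fk err [-0. -0. -0.] 0.0
turn [0.079 0.    0.   ]
[0.45 0.25 0.65] err 0.0 0.0 [-2.09 -0.25  1.12  1.2   0.32  1.74 -1.68]
[0.52 0.   0.55] err 0.0 0.0 [-1.65 -0.44  1.1   1.44  0.36  1.58 -1.37]
[ 0.53 -0.25  0.5 ] err 0.0368 0.053 [-1.32 -0.44  1.32  1.47  0.26  1.49 -0.86]
[ 0.56 -0.36  0.4 ] err 0.1105 0.148 [-1.14 -0.44  1.32  1.68  0.29  1.24 -0.75]
[ 0.56 -0.36  0.06] err 0.2457 0.216 [-1.04 -0.44  1.32  2.25  0.49  0.69 -0.94]
[ 0.562 -0.33   0.01 ] err 0.266 0.213 [-1.08 -0.44  1.32  2.33  0.56  0.63 -1.05]
[ 0.574 -0.18   0.01 ] err 0.2268 0.163 [-1.3  -0.44  1.32  2.39  0.64  0.58 -1.35]
[ 0.585 -0.02   0.01 ] err 0.2085 0.128 [-1.59 -0.44  1.32  2.42  0.78  0.56 -1.76]
```

```bash
cat > sim2.py <<'E'
from ik import *
import sys,ast
d=D[-2]; q=np.array(d["joints"]); M0=R.from_rotvec(d["ee_rot"]).as_matrix()
Mt=M0@R.from_rotvec([float(sys.argv[2]) if len(sys.argv)>2 else .079,0,0]).as_matrix()
def run(wp,nul=0.02):
    qc=q.copy(); prev=np.array(d["position"])
    for w in wp:
        n=max(2,int(np.ceil(np.linalg.norm(np.array(w)-prev)/.04)))
        for k in range(1,n+1):
            pos=prev*(1-k/n)+np.array(w)*k/n
            def res(x):
                pp,A=fk(P,x,S); return np.r_[(pp-pos)*10,R.from_matrix(A.T@Mt).as_rotvec()*10,nul*(x-qc)]
            f=least_squares(res,np.clip(qc,lo+1e-4,hi-1e-4),bounds=(lo,hi)); qc=f.x
        prev=np.array(w); pp,A=fk(P,qc,S); print(np.round(w,3),"err",np.linalg.norm(pp-pos).round(4),np.linalg.norm(R.from_matrix(A.T@Mt).as_rotvec()).round(3),qc.round(2))
run(ast.literal_eval(sys.argv[1]))
E
F="[.56,-.36,.4],[.56,-.36,.06],[.562,-.33,.0105],[.574,-.18,.0105],[.585,-.02,.0105]]"
python3 sim2.py "[[.45,.6,.6],[.75,.25,.5],[.75,-.2,.45],$F"; echo; python3 sim2.py "[[.4,.5,.5],[.4,.5,.25],[.65,.2,.3],[.65,-.2,.3],$F"
echo; python3 sim2.py "[[.4,.6,.7],[.55,.6,.6],[.75,.0,.6],$F"
```

```text
[0.45 0.6  0.6 ] err 0.0 0.0 [-1.45  0.58  1.11  0.71 -0.56  1.76 -1.62]
[0.75 0.25 0.5 ] err 0.0 0.0 [-0.78  0.59  1.    0.92 -0.69  1.58 -0.94]
[ 0.75 -0.2   0.45] err 0.0 0.0 [-0.09  0.63  0.92  0.97 -0.79  1.64 -0.31]
[ 0.56 -0.36  0.4 ] err 0.0 0.0 [ 0.09  0.48  0.95  1.33 -0.69  1.55  0.11]
[ 0.56 -0.36  0.06] err 0.0 0.0 [ 0.19  0.75  0.74  1.77 -1.    1.    0.53]
[ 0.562 -0.33   0.01 ] err 0.0 0.0 [ 0.17  0.79  0.68  1.84 -1.08  0.9   0.59]
[ 0.574 -0.18   0.01 ] err 0.0 0.0 [-0.07  0.7   0.65  2.03 -1.17  0.74  0.5 ]
[ 0.585 -0.02   0.01 ] err 0.0 0.0 [-0.36  0.64  0.6   2.13 -1.26  0.59  0.32]

[0.4 0.5 0.5] err 0.0 0.0 [-1.91  0.29  1.22  1.37 -0.24  1.36 -1.64]
[0.4  0.5  0.25] err 0.0 0.0 [-1.81  0.41  1.06  1.85 -0.41  0.81 -1.51]
[0.65 0.2  0.3 ] err 0.0 0.0 [-0.98  0.41  0.94  1.67 -0.57  1.01 -0.77]
[ 0.65 -0.2   0.3 ] err 0.0 0.0 [-0.21  0.48  0.89  1.55 -0.71  1.24 -0.08]
[ 0.56 -0.36  0.4 ] err 0.0 0.0 [ 0.1   0.47  0.92  1.33 -0.68  1.54  0.09]
[ 0.56 -0.36  0.06] err 0.0 0.0 [ 0.21  0.74  0.71  1.77 -0.98  0.98  0.51]
[ 0.562 -0.33   0.01 ] err 0.0 0.0 [ 0.19  0.78  0.65  1.84 -1.06  0.88  0.58]
[ 0.574 -0.18   0.01 ] err 0.0 0.0 [-0.05  0.69  0.61  2.03 -1.15  0.72  0.49]
[ 0.585 -0.02   0.01 ] err 0.0 0.0 [-0.34  0.64  0.57  2.12 -1.24  0.56  0.3 ]

[0.4 0.6 0.7] err 0.0164 0.007 [-1.25  0.55  0.56  0.33 -0.26  2.   -1.86]
[0.55 0.6  0.6 ] err 0.0 0.0 [-1.02  0.7   0.56  0.29 -0.37  1.88 -1.72]
[0.75 0.   0.6 ] err 0.0 0.0 [-0.17  0.55  0.57  0.59 -0.55  1.83 -0.82]
[ 0.56 -0.36  0.4 ] err 0.0 0.0 [ 0.27  0.41  0.61  1.32 -0.54  1.47 -0.02]
[ 0.56 -0.36  0.06] err 0.0 0.0 [ 0.37  0.67  0.43  1.75 -0.79  0.86  0.36]
[ 0.562 -0.33   0.01 ] err 0.0 0.0 [ 0.36  0.72  0.38  1.82 -0.86  0.74  0.42]
[ 0.574 -0.18   0.01 ] err 0.0 0.0 [ 0.15  0.63  0.32  2.01 -0.94  0.57  0.31]
[ 0.585 -0.02   0.01 ] err 0.0 0.0 [-0.13  0.58  0.27  2.11 -1.02  0.42  0.11]
```

```bash
python3 to.py .47 .6 .6
```

```text
dist 0.315 tool shift [ 0.2328  0.2064 -0.0521]
```

Emit:
{"api": "move_arm", "payload": {
  "steps": "0.029 0.026 -0.0065 0.01 48;0.058 0.052 -0.013 0.02 48;0.087 0.077 -0.0195 0.03 48;0.116 0.103 -0.026 0.04 48;0.145 0.129 -0.0325 0.05 48;0.175 0.155 -0.039 0.06 48;0.204 0.181 -0.0455 0.07 48;0.233 0.206 -0.052 0.08 48"
}}

```text
clock: 7.13
position: [0.4684, 0.6045, 0.5959]
ee_rot: [0.901, 1.298, -0.471]
force: [-1.3, 1.0, 0.9]
width: 0.815
```

```bash
python3 obs.py;python3 to.py .74 .25 .52
```

```text
7.13 q [-1.392  0.608  1.101  0.656 -0.6    1.78  -1.613] p [0.4684 0.6045 0.5959] F [-1.3  1.   0.9] w 0.82
toolx [ 0.244  0.179 -0.953] tooly [0.749 0.59  0.302] toolz [ 0.616 -0.787  0.01 ]
dist 0.453 tool shift [ 0.075  -0.0287  0.4458]
```

Emit:
{"api": "move_arm", "payload": {
  "steps": "0.007 -0.0025 0.04 0 48;0.014 -0.005 0.08 0 48;0.020 -0.008 0.12 0 48;0.027 -0.010 0.16 0 48;0.034 -0.013 0.20 0 48;0.040 -0.015 0.24 0 48;0.047 -0.018 0.28 0 48;0.054 -0.02 0.32 0 48;0.061 -0.023 0.36 0 48;0.068 -0.026 0.40 0 48"
}}

```text
clock: 7.97
position: [0.7119, 0.2839, 0.5283]
ee_rot: [0.902, 1.299, -0.47]
force: [0.6, 1.4, 0.3]
width: 0.813
```

```bash
python3 obs.py;python3 to.py .73 -.10 .45; sed -i 's/-2\]; q=np/-2]; q=np/' sim2.py; python3 sim2.py "[[.73,-.1,.45],[.56,-.36,.4],[.56,-.36,.06],[.562,-.33,.0105],[.574,-.18,.0105],[.585,-.02,.0105]]" 0
```

```text
7.97 q [-0.875  0.554  1.034  0.924 -0.656  1.61  -1.007] p [0.7119 0.2839 0.5283] F [0.6 1.4 0.3] w 0.81
toolx [ 0.243  0.181 -0.953] tooly [0.748 0.59  0.303] toolz [ 0.617 -0.787  0.008]
dist 0.392 tool shift [ 0.0096 -0.2368  0.3126]
[ 0.73 -0.1   0.45] err 0.0 0.0 [-0.33  0.53  0.98  1.14 -0.72  1.55 -0.39]
[ 0.56 -0.36  0.4 ] err 0.0 0.0 [ 0.08  0.48  0.97  1.33 -0.7   1.55  0.12]
[ 0.56 -0.36  0.06] err 0.0 0.0 [ 0.18  0.76  0.76  1.77 -1.01  1.01  0.54]
[ 0.562 -0.33   0.01 ] err 0.0 0.0 [ 0.16  0.8   0.7   1.84 -1.09  0.91  0.6 ]
[ 0.574 -0.18   0.01 ] err 0.0 0.0 [-0.09  0.71  0.67  2.03 -1.18  0.75  0.51]
[ 0.585 -0.02   0.01 ] err 0.0 0.0 [-0.38  0.65  0.63  2.12 -1.26  0.6   0.33]
```

```bash
F="[.56,-.36,.4],[.56,-.36,.06],[.574,-.18,.0105],[.585,-.02,.0105]]"
python3 sim2.py "[[.86,-.05,.55],$F" 0; python3 sim2.py "[[.78,-.05,.68],[.7,-.3,.6],$F" 0
python3 sim2.py "[[.8,.1,.7],[.7,-.4,.6],$F" 0
cat > links.py <<'E'
from ik import *
def pts(q):
    T=np.array(P[2:26]).reshape(8,3); q=np.array(q)*S; q[0]+=P[0]; q[6]+=P[1]; pos=T[0].copy(); M=np.eye(3); o=[pos.round(3)]
    for i in range(7): M=M@R.from_euler("zyzyzyz"[i],q[i]).as_matrix(); pos=pos+M@T[i+1]; o.append(pos.round(3))
    return o
for q in ([-0.09,.71,.67,2.03,-1.18,.75,.51],[-.38,.65,.63,2.12,-1.26,.6,.33]): print(*pts(q))
E
python3 links.py
```

```text
[ 0.86 -0.05  0.55] err 0.0139 0.005 [ 0.05  0.88  1.03  0.08 -1.21  1.98 -0.88]
[ 0.56 -0.36  0.4 ] err 0.0 0.0 [-0.01  0.57  1.19  1.34 -0.82  1.63  0.21]
[ 0.56 -0.36  0.06] err 0.0 0.0 [ 0.08  0.85  0.96  1.78 -1.14  1.14  0.63]
[ 0.574 -0.18   0.01 ] err 0.0 0.0 [-0.22  0.81  0.91  2.04 -1.31  0.93  0.61]
[ 0.585 -0.02   0.01 ] err 0.0 0.0 [-0.45  0.69  0.74  2.13 -1.32  0.67  0.37]
[ 0.78 -0.05  0.68] err 0.0481 0.019 [ 0.06  0.64  0.17  0.25 -0.37  2.   -0.92]
[ 0.7 -0.3  0.6] err 0.0084 0.003 [ 0.47  0.68  0.    0.3  -0.31  2.   -0.59]
[ 0.56 -0.36  0.4 ] err 0.0 0.0 [ 0.67  0.38 -0.03  1.28 -0.29  1.4  -0.22]
[ 0.56 -0.36  0.06] err 0.0 0.0 [ 0.72  0.65 -0.1   1.72 -0.36  0.72 -0.  ]
[ 0.574 -0.18   0.01 ] err 0.0 0.0 [ 0.49  0.62 -0.16  1.98 -0.43  0.42 -0.16]
[ 0.585 -0.02   0.01 ] err 0.0 0.0 [ 0.16  0.57 -0.12  2.08 -0.48  0.29 -0.39]
[0.8 0.1 0.7] err 0.0651 0.025 [-0.17  0.66  0.33  0.19 -0.45  2.   -1.09]
[ 0.7 -0.4  0.6] err 0.0431 0.017 [ 0.58  0.73  0.03  0.26 -0.35  2.   -0.48]
[ 0.56 -0.36  0.4 ] err 0.0 0.0 [ 0.67  0.38 -0.03  1.28 -0.29  1.4  -0.22]
[ 0.56 -0.36  0.06] err 0.0 0.0 [ 0.72  0.65 -0.11  1.72 -0.35  0.72 -0.  ]
[ 0.574 -0.18   0.01 ] err 0.0 0.0 [ 0.49  0.62 -0.16  1.98 -0.42  0.42 -0.16]
[ 0.585 -0.02   0.01 ] err 0.0 0.0 [ 0.16  0.57 -0.12  2.08 -0.48  0.29 -0.39]
[-0.    -0.    -0.029] [ 0.002 -0.018  0.272] [ 0.071 -0.03   0.351] [ 0.362 -0.01   0.698] [ 0.37  -0.038  0.671] [ 0.484 -0.245  0.362] [ 0.498 -0.234  0.304] [ 0.572 -0.178  0.009]
[-0.    -0.    -0.029] [ 0.007 -0.017  0.272] [ 0.072 -0.011  0.355] [0.326 0.084 0.719] [0.34  0.061 0.69 ] [ 0.497 -0.087  0.366] [ 0.511 -0.076  0.308] [ 0.589 -0.021  0.013]
```

```bash
F="[.56,-.36,.4],[.56,-.36,.06],[.574,-.18,.0105],[.585,-.02,.0105]]"
python3 sim2.py "[[.78,-.02,.62],$F" 0; python3 sim2.py "[[.76,-.02,.64],$F" 0;  python3 to.py .76 -.02 .64
```

```text
[ 0.78 -0.02  0.62] err 0.0043 0.002 [ 0.01  0.7   0.33  0.21 -0.5   2.   -0.93]
[ 0.56 -0.36  0.4 ] err 0.0 0.0 [ 0.41  0.38  0.37  1.3  -0.44  1.44 -0.1 ]
[ 0.56 -0.36  0.06] err 0.0 0.0 [ 0.5   0.65  0.23  1.74 -0.64  0.79  0.24]
[ 0.574 -0.18   0.01 ] err 0.0 0.0 [ 0.29  0.61  0.12  2.   -0.76  0.49  0.14]
[ 0.585 -0.02   0.01 ] err 0.0 0.0 [-0.01  0.57  0.1   2.09 -0.83  0.35 -0.07]
[ 0.76 -0.02  0.64] err 0.0072 0.003 [ 0.01  0.65  0.23  0.25 -0.4   2.   -0.94]
[ 0.56 -0.36  0.4 ] err 0.0 0.0 [ 0.49  0.38  0.26  1.29 -0.4   1.43 -0.13]
[ 0.56 -0.36  0.06] err 0.0 0.0 [ 0.56  0.64  0.13  1.73 -0.56  0.77  0.17]
[ 0.574 -0.18   0.01 ] err 0.0 0.0 [ 0.35  0.61  0.04  1.99 -0.67  0.47  0.06]
[ 0.585 -0.02   0.01 ] err 0.0 0.0 [ 0.04  0.57  0.03  2.09 -0.73  0.33 -0.16]
dist 0.327 tool shift [-0.1497 -0.1095  0.2697]
```

Emit:
{"api": "move_arm", "payload": {
  "steps": "-0.019 -0.014 0.034 0 48;-0.037 -0.027 0.067 0 48;-0.056 -0.041 0.101 0 48;-0.075 -0.055 0.135 0 48;-0.094 -0.068 0.168 0 48;-0.112 -0.082 0.202 0 48;-0.131 -0.096 0.236 0 48;-0.15 -0.11 0.27 0 48"
}}

```text
clock: 8.63
position: [0.7538, 0.0047, 0.6242]
ee_rot: [0.897, 1.306, -0.482]
force: [1.1, -0.2, -1.4]
width: 0.805
```

```bash
python3 obs.py;python3 to.py .56 -.36 .4; python3 sim2.py "[[.56,-.36,.4],[.56,-.36,.06],[.574,-.18,.0105],[.585,-.02,.0105]]" 0
```

```text
8.63 q [-0.142  0.638  0.74   0.37  -0.751  1.984 -0.859] p [0.7538 0.0047 0.6242] F [ 1.1 -0.2 -1.4] w 0.81
toolx [ 0.233  0.173 -0.957] tooly [0.754 0.59  0.29 ] toolz [ 0.615 -0.789  0.006]
dist 0.47 tool shift [ 0.1062 -0.4261  0.1672]
[ 0.56 -0.36  0.4 ] err 0.0 0.0 [ 0.16  0.44  0.79  1.32 -0.6   1.51  0.03]
[ 0.56 -0.36  0.06] err 0.0 0.0 [ 0.27  0.71  0.59  1.76 -0.88  0.92  0.43]
[ 0.574 -0.18   0.01 ] err 0.0 0.0 [ 0.02  0.66  0.49  2.01 -1.04  0.65  0.38]
[ 0.585 -0.02   0.01 ] err 0.0 0.0 [-0.26  0.61  0.45  2.11 -1.11  0.5   0.18]
```

Emit:
{"api": "move_arm", "payload": {
  "steps": "0.009 -0.035 0.014 0 48;0.018 -0.071 0.028 0 48;0.027 -0.107 0.042 0 48;0.036 -0.142 0.056 0 48;0.045 -0.178 0.07 0 48;0.054 -0.213 0.084 0 48;0.063 -0.249 0.098 0 48;0.072 -0.285 0.112 0 48;0.081 -0.32 0.126 0 48;0.09 -0.356 0.14 0 48"
}}

```text
clock: 9.47
position: [0.5947, -0.2941, 0.4332]
ee_rot: [0.892, 1.311, -0.473]
force: [0.3, -0.0, -0.3]
width: 0.809
```

```bash
python3 obs.py;python3 to.py .56 -.36 .3
```

```text
9.47 q [ 0.036  0.409  0.799  1.279 -0.583  1.534 -0.1  ] p [ 0.5947 -0.2941  0.4332] F [ 0.3 -0.  -0.3] w 0.81
toolx [ 0.231  0.178 -0.956] tooly [0.748 0.596 0.292] toolz [ 0.622 -0.783  0.004]
dist 0.153 tool shift [ 0.1076 -0.1042  0.0294]
```

```bash
cat > meas.py <<'E'
from h import *
def ray(d,u,v,z):
    h=384; f=h/2/np.tan(np.radians(d["vfov"])/2); E=np.array(d["extrinsics"])
    r=E[:3,:3]@np.array([(u-d["cx"])/f,-(v-d["cy"])/f,-1]); c=E[:3,3]; return c+r*(z-c[2])/r[2]
def mark(d):
    hsv=cv2.cvtColor(d["img"],cv2.COLOR_BGR2HSV); m=cv2.inRange(hsv,(98,110,90),(118,255,255))
    n,l,s,c=cv2.connectedComponentsWithStats(m); i=1+s[1:,4].argmax(); p=np.array([ray(d,x,y,0)[:2] for y,x in np.argwhere(l==i)])
    (cx,cy),r=cv2.minEnclosingCircle(p.astype(np.float32)); return p.mean(0).round(4),(round(cx,4),round(cy,4)),round(r*2,4)
def brass(d):
    hsv=cv2.cvtColor(d["img"],cv2.COLOR_BGR2HSV); return cv2.inRange(hsv,(18,110,50),(35,255,255))
E
python3 - <<'E'
from meas import *
d0=np.load("top0.npz"); t=arm.get_image("top"); s=arm.get_image("scene")
for n,d in(("top",t),("scene",s)):
    print(n,"mark now",mark(d)); cv2.imwrite(f"pics/{n}4.png",d["img"])
t0=dict(t); t0["img"]=d0["img"]; print("mark t0",mark(t0))
s0=dict(s); s0["img"]=np.load("scene0.npz")["img"]; print("scene t0",mark(s0))
# tops: plane-sliced centroid for cup region z>.19 from top and scene
for nm,W in(("top",d0["W"]),("scene",np.load("scene0.npz")["W"])):
    for o in [(.551,-.1),(.446,-.12),(.438,0),(.662,-.041),(.662,-.152),(.766,.028)]:
        r=np.hypot(W[...,0]-o[0],W[...,1]-o[1])
        for lo,hi in((.165,.180),(.196,.215)):
            p=W[(r<.05)&(W[...,2]>lo)&(W[...,2]<hi)]
            if len(p)>5:
                (cx,cy),rr=cv2.minEnclosingCircle(p[:,:2].astype(np.float32)); print(nm,o,lo,len(p),np.round([cx,cy,2*rr],4),p[:,:2].mean(0).round(4))
E
```

```text
top mark now (array([0.5652, 0.0597]), (0.5653, 0.0596), 0.0828)
scene mark now (array([0.5516, 0.0488]), (0.5582, 0.0534), 0.0673)
mark t0 (array([0.5651, 0.0597]), (0.5653, 0.0595), 0.0828)
scene t0 (array([0.5516, 0.0488]), (0.5582, 0.0534), 0.0673)
top (0.551, -0.1) 0.165 227 [ 0.5511 -0.1019  0.0476] [ 0.55   -0.1006]
top (0.551, -0.1) 0.196 113 [ 0.5511 -0.1018  0.0259] [ 0.5512 -0.1017]
top (0.446, -0.12) 0.165 238 [ 0.446  -0.121   0.0479] [ 0.4467 -0.1198]
top (0.446, -0.12) 0.196 117 [ 0.4462 -0.121   0.0257] [ 0.4464 -0.1207]
top (0.438, 0) 0.165 248 [0.4373 0.0012 0.0478] [0.4377 0.0006]
top (0.438, 0) 0.196 114 [0.4374 0.0008 0.0256] [0.4375 0.0008]
top (0.662, -0.041) 0.165 221 [ 0.6638 -0.0413  0.0488] [ 0.6613 -0.0409]
top (0.662, -0.041) 0.196 109 [ 0.6634 -0.0409  0.0259] [ 0.6633 -0.0407]
top (0.662, -0.152) 0.165 211 [ 0.6618 -0.1533  0.048 ] [ 0.6591 -0.1511]
top (0.662, -0.152) 0.196 115 [ 0.6621 -0.1528  0.0267] [ 0.661  -0.1529]
top (0.766, 0.028) 0.165 195 [0.7658 0.028  0.0479] [0.7613 0.0269]
top (0.766, 0.028) 0.196 109 [0.7668 0.0269 0.0268] [0.7656 0.027
[... 188 characters left out ...]
6 -0.1247  0.0531] [ 0.4545 -0.1289]
scene (0.446, -0.12) 0.196 60 [ 0.4494 -0.1253  0.0287] [ 0.4516 -0.1262]
scene (0.438, 0) 0.165 87 [ 4.394e-01 -3.000e-04  4.950e-02] [ 0.4453 -0.0069]
scene (0.438, 0) 0.196 51 [ 0.4408 -0.003   0.0316] [ 0.4415 -0.004 ]
scene (0.662, -0.041) 0.165 113 [ 0.6655 -0.0413  0.0514] [ 0.6703 -0.0495]
scene (0.662, -0.041) 0.196 66 [ 0.6654 -0.044   0.0277] [ 0.6674 -0.0455]
scene (0.662, -0.152) 0.165 126 [ 0.6638 -0.1562  0.0494] [ 0.669  -0.1618]
scene (0.662, -0.152) 0.196 73 [ 0.6648 -0.1545  0.0293] [ 0.6654 -0.1573]
scene (0.766, 0.028) 0.165 115 [0.7684 0.0253 0.0496] [0.7726 0.0182]
scene (0.766, 0.028) 0.196 67 [0.7684 0.0258 0.0302] [0.7694 0.0227]
```

View pics/top4.png

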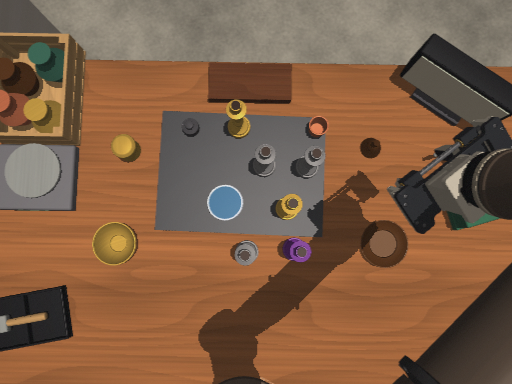

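View pics/scene4.png

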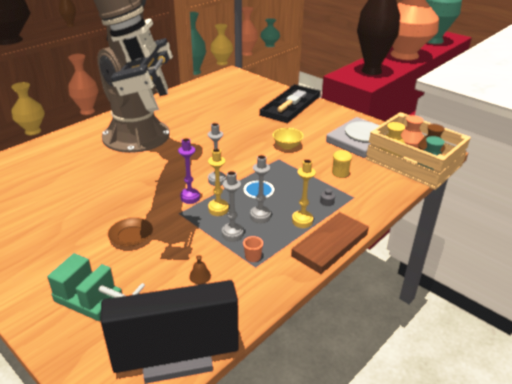

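```bash
sed -i 's/^OBS=.*/OBS=np.array([[447,-122],[438.5,0],[664.5,-41.5],[663,-153.5],[767,27]]); C0=np.array([552.,-102]); C1=np.array([566.,59])/' opt.py; sed -i 's/^PH,TH=.*/PH,TH=37.6,16.95/' opt7.py; python3 opt7.py
python3 - <<'E'
from opt6 import *
v=[37.6,16.95,-1.3,74.5,29,7,0]
for w in (70,74.5,80,86,91):
  for ro in (-6,-3,0,3):
    b=max((-g([37.6,16.95,ro,w,l,7,0]),l) for l in np.arange(20,42,1.)); print(w,ro,np.round(b,1))
E
```

```text
VAL 8.037505949389864
[37.6, 17.0, -0.3, 74.1, 29.1, 9.1, -0.0]
8.0 {'own': np.float64(8.1), 'tab': np.float64(59.2), 'ob': np.float64(8.2), 'ang': np.float64(4.0), 'zc': np.float64(15.0), 'tip': [574.2, -181.8], 'tipz': 12.1, 'u': [0.09, 1.0]}
8.0 {'own': np.float64(8.0), 'tab': np.float64(59.2), 'ob': np.float64(8.1), 'ang': np.float64(4.0), 'zc': np.float64(15.0), 'tip': [581.3, -101.3], 'tipz': 12.1, 'u': [0.09, 1.0]}
VAL 8.014843387837793
[37.6, 17.0, -0.3, 74.2, 29.1, 9.9, 0.0]
8.0 {'own': np.float64(8.0), 'tab': np.float64(60.0), 'ob': np.float64(8.2), 'ang': np.float64(4.0), 'zc': np.float64(15.8), 'tip': [574.3, -181.8], 'tipz': 12.9, 'u': [0.09, 1.0]}
8.1 {'own': np.float64(8.1), 'tab': np.float64(60.0), 'ob': np.float64(8.3), 'ang': np.float64(4.0), 'zc': np.float64(15.8), 'tip': [581.2, -101.3], 'tipz': 12.9, 'u': [0.09, 1.0]}
VAL 8.041275028713333
[37.6, 17.0, -0.3, 74.2, 29.1, 7.8, -0.0]
8.1 {'own': np.float64(8.1), 'tab': np.float64(57.9), 'ob': np.float64(8.1), 'ang': np.float64(4.0), 'zc': np.float64(13.6), 'tip': [574.3, -181.8], 'tipz': 10.8, 'u': [0.09, 1.0]}
8.0 {'own': np.float64(8.0), 'tab': np.float64(57.9), 'ob': np.float64(8.1), 'ang': np.float64(4.0), 'zc': np.float64(13.6), 'tip': [581.3, -101.3], 'tipz': 10.8, 'u': [0.09, 1.0]}
70 -6 [-5.3 32. ]
70 -3 [ 1. 30.]
70 0 [ 7.1 28. ]
70 3 [ 6.8 25. ]
74.5 -6 [-4.9 38. ]
74.5 -3 [ 1. 32.]
74.5 0 [ 7.7 29. ]
74.5 3 [ 5.7 26. ]
80 -6 [-3.8 39. ]
80 -3 [ 2. 34.]
80 0 [ 5.2 31. ]
80 3 [ 5.3 28. ]
86 -6 [-3.5 38. ]
86 -3 [-1. 35.]
86 0 [ 2.2 33. ]
86 3 [ 2.9 30. ]
91 -6 [-4.7 40. ]
91 -3 [-4.8 37. ]
91 0 [-0.5 35. ]
91 3 [ 0.8 32. ]
```

```bash
python3 to.py .575 -.34 .12
```

```text
dist 0.314 tool shift [ 0.2872 -0.1254  0.0222]
```

Emit:
{"api": "move_arm", "payload": {
  "steps": "0.036 -0.016 0.003 0 48;0.072 -0.031 0.0055 0 48;0.108 -0.047 0.008 0 48;0.144 -0.063 0.011 0 48;0.18 -0.078 0.014 0 48;0.215 -0.094 0.0165 0 48;0.251 -0.11 0.019 0 48;0.287 -0.125 0.022 0 48;0.287 -0.125 0.022 0 48"
}}

```text
clock: 10.32
position: [0.5791, -0.3316, 0.1158]
ee_rot: [0.896, 1.321, -0.475]
force: [-1.1, 1.3, -0.4]
width: 0.813
```

```bash
python3 obs.py;python3 to.py .575 -.34 .0115
```

```text
10.32 q [ 0.179  0.646  0.647  1.716 -0.812  1.005  0.306] p [ 0.5791 -0.3316  0.1158] F [-1.1  1.3 -0.4] w 0.81
toolx [ 0.222  0.183 -0.958] tooly [0.751 0.594 0.288] toolz [ 0.622 -0.783 -0.006]
dist 0.105 tool shift [ 0.0974 -0.0382  0.0046]
```

Emit:
{"api": "move_arm", "payload": {
  "steps": "0 0 0 0 48;0 0 0 0 48;0 0 0 0 48"
}}

```text
clock: 10.57
position: [0.5846, -0.3347, 0.127]
ee_rot: [0.89, 1.305, -0.472]
force: [-0.1, 0.5, 0.6]
width: 0.814
```

```bash
python3 obs.py;python3 to.py .575 -.34 .03
```

```text
10.57 q [ 0.175  0.635  0.653  1.706 -0.81   1.009  0.302] p [ 0.5846 -0.3347  0.127 ] F [-0.1  0.5  0.6] w 0.81
toolx [ 0.236  0.176 -0.956] tooly [0.746 0.597 0.294] toolz [ 0.623 -0.782  0.01 ]
dist 0.098 tool shift [ 0.0895 -0.0389 -0.0029]
```

Emit:
{"api": "move_arm", "payload": {
  "steps": "0.01 -0.004 0 0 48;0.022 -0.01 0 0 48;0.036 -0.016 -0.001 0 48;0.05 -0.022 -0.002 0 48;0.062 -0.027 -0.002 0 48;0.072 -0.032 -0.003 0 48;0.081 -0.036 -0.003 0 48;0.087 -0.038 -0.003 0 48;0.0895 -0.039 -0.003 0 48;0.0895 -0.039 -0.003 0 48"
}}

```text
clock: 11.4
position: [0.5729, -0.339, 0.0264]
ee_rot: [0.892, 1.309, -0.473]
force: [0.7, -0.7, -0.6]
width: 0.811
```

```bash
python3 obs.py;python3 to.py .575 -.34 .011
```

```text
11.4 q [ 0.248  0.747  0.559  1.781 -0.933  0.862  0.458] p [ 0.5729 -0.339   0.0264] F [ 0.7 -0.7 -0.6] w 0.81
toolx [ 0.232  0.177 -0.956] tooly [0.748 0.596 0.292] toolz [ 0.622 -0.783  0.006]
dist 0.016 tool shift [ 0.0151 -0.0035  0.002 ]
```

Emit:
{"api": "move_arm", "payload": {
  "steps": "0.005 -0.001 0.001 0 48;0.011 -0.003 0.002 0 48;0.0145 -0.0035 0.002 0 48;0.016 0.002 -0.005 0 48;0.019 0.012 -0.018 0 48;0.0225 0.023 -0.033 0 48;0.0255 0.034 -0.048 0 48;0.0285 0.043 -0.06 0 48;0.03 0.049 -0.067 0 48;0.0305 0.050 -0.0686 0 48"
}}

```text
clock: 12.23
position: [0.5753, -0.2472, 0.0122]
ee_rot: [0.891, 1.31, -0.47]
force: [0.5, 0.1, -0.5]
width: 0.812
```

```bash
python3 obs.py;python3 to.py .575 -.25 .0115; python3 to.py .5745 -.212 .0115
python3 - <<'E'
from h import *
d=arm.get_image("top"); cv2.imwrite("pics/top5.png",cv2.resize(d["img"][90:290,200:450],None,fx=3,fy=3))
d=arm.get_image("scene"); cv2.imwrite("pics/scene5.png",cv2.resize(d["img"][80:280,80:340],None,fx=3,fy=3))
E
```

```text
12.23 q [ 0.126  0.7    0.517  1.922 -0.997  0.735  0.436] p [ 0.5753 -0.2472  0.0122] F [ 0.5  0.1 -0.5] w 0.81
toolx [ 0.233  0.179 -0.956] tooly [0.746 0.598 0.294] toolz [ 0.624 -0.781  0.006]
dist 0.003 tool shift [ 0.0001 -0.0021  0.002 ]
dist 0.035 tool shift [ 0.0068  0.0202 -0.028 ]
```

View pics/top5.png

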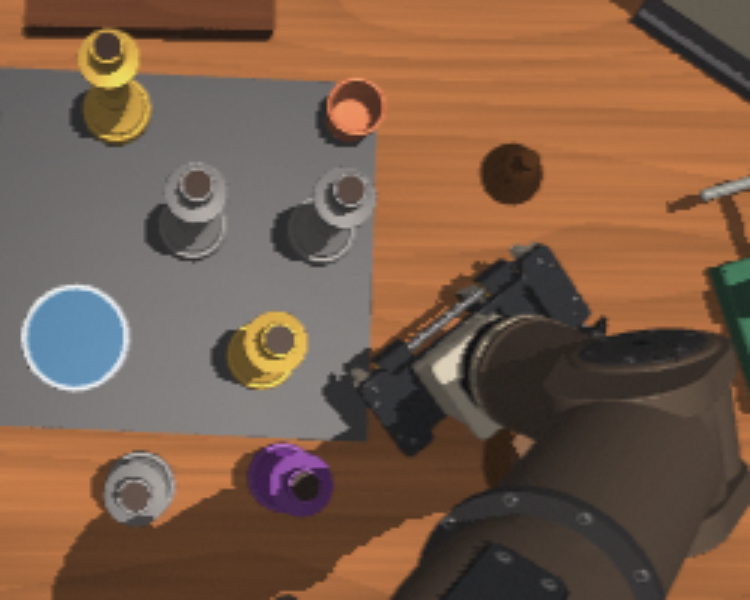

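View pics/scene5.png

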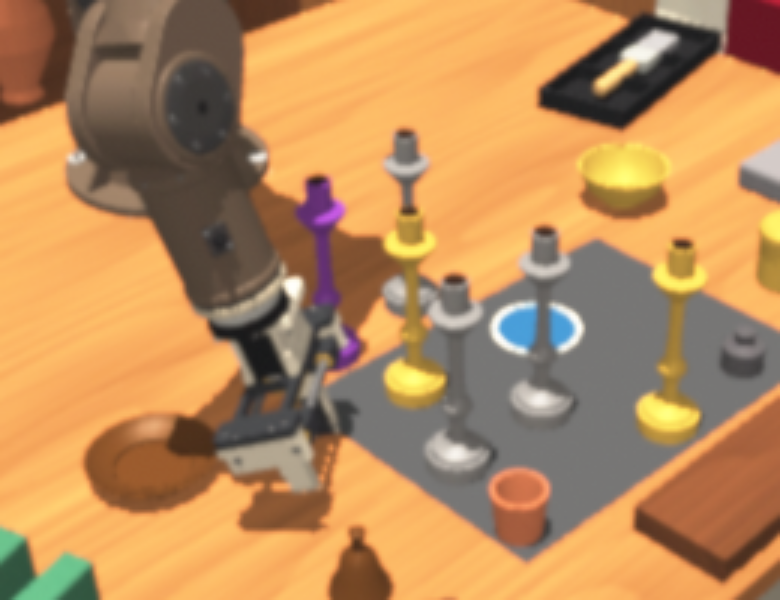

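Emit:
{"api": "move_arm", "payload": {
  "steps": "0.0005 0.002 -0.002 0 48;0.0015 0.006 -0.007 0 48;0.003 0.011 -0.013 0 48;0.005 0.0165 -0.02 0 48;0.007 0.022 -0.027 0 48;0.0085 0.026 -0.032 0 48;0.009 0.028 -0.035 0 48;0.0094 0.0289 -0.0362 0 48;0.0094 0.0289 -0.0362 0 48"
}}

```text
clock: 13.08
position: [0.5762, -0.2024, 0.0113]
ee_rot: [0.891, 1.309, -0.472]
force: [-0.0, -0.7, 0.7]
width: 0.809
```

```bash
python3 obs.py
python3 - <<'E'
from h import *
d=arm.get_image("top"); cv2.imwrite("pics/top6.png",cv2.resize(d["img"][120:270,220:420],None,fx=4,fy=4))
np.savez("top6.npz",img=d["img"],W=cloud(d))
d=arm.get_image("scene"); cv2.imwrite("pics/scene6.png",cv2.resize(d["img"][130:270,130:300],None,fx=4,fy=4)); np.savez("scene6.npz",img=d["img"],W=cloud(d))
E
```

```text
13.08 q [ 0.056  0.674  0.502  1.979 -1.025  0.68   0.406] p [ 0.5762 -0.2024  0.0113] F [-0.  -0.7  0.7] w 0.81
toolx [ 0.233  0.177 -0.956] tooly [0.747 0.597 0.293] toolz [ 0.623 -0.782  0.007]
```

View pics/top6.png

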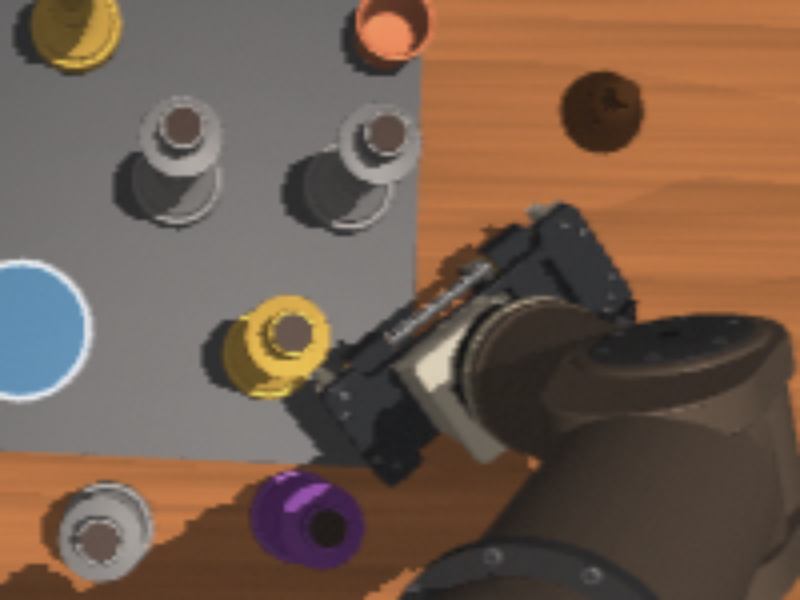

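View pics/scene6.png

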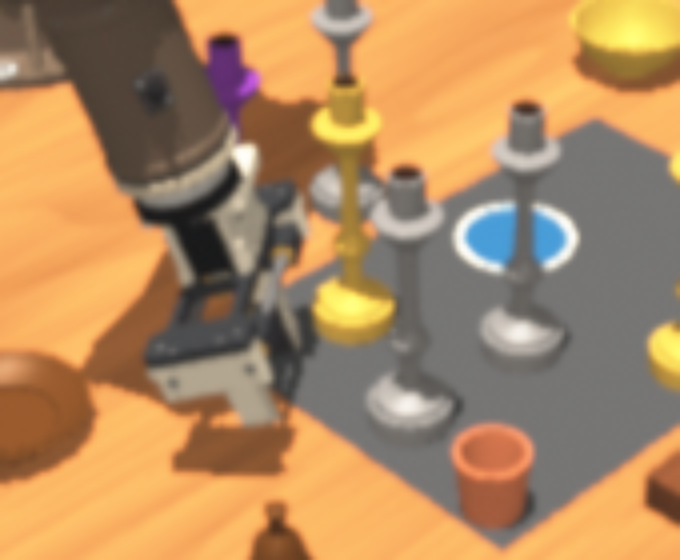

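Emit:
{"api": "move_arm", "payload": {
  "steps": "0.0004 0.0013 -0.0014 0 48;0.0012 0.004 -0.0044 0 48;0.002 0.0066 -0.0072 0 48;0.0027 0.0092 -0.0102 0 48;0.0033 0.0112 -0.0123 0 48;0.0039 0.0132 -0.0145 0 48;0.0045 0.0152 -0.0167 0 48;0.0051 0.0172 -0.0188 0 48;0.0057 0.0191 -0.021 0 48;0.0063 0.0211 -0.0232 0 48"
}}

```text
clock: 14.02
position: [0.579, -0.1716, 0.0114]
ee_rot: [0.891, 1.308, -0.474]
force: [-0.4, -4.3, 0.4]
width: 0.81
```

```bash
cat > look.py <<'E'
from meas import *
import sys
tag=sys.argv[1]
d=arm.get_image("top"); W=cloud(d)
def cup(W,guess,lo=.19,hi=.215):
    g=np.array(guess)
    for _ in range(4):
        p=W[(np.hypot(W[...,0]-g[0],W[...,1]-g[1])<.022)&(W[...,2]>lo)&(W[...,2]<hi)]
        if len(p)<10: return None,0
        g=p[:,:2].mean(0)
    (x,y),r=cv2.minEnclosingCircle(p[:,:2].astype(np.float32)); return (round(x,4),round(y,4),round(2*r,4)),len(p)
g=tuple(map(float,sys.argv[2:4]))
# brass-coloured or cup pixels, restricted in height
print("top cup",cup(W,g)); cv2.imwrite(f"pics/top{tag}.png",cv2.resize(d["img"][120:270,160:360],None,fx=4,fy=4))
for n,o in dict(purple=(.446,-.121),gA=(.4374,.0008),gB=(.6634,-.0409),gC=(.662,-.1528)).items():
    c,k=cup(W,o); print(n,c,k, None if c is None else (np.round((np.array(c[:2])-o)*1000,1)))
d=arm.get_image("scene"); W=cloud(d); print("scene cup",cup(W,(g[0]+.002,g[1]-.003)))
# foot in scene
hsv=cv2.cvtColor(d["img"],cv2.COLOR_BGR2HSV)
cv2.imwrite(f"pics/scene{tag}.png",cv2.resize(d["img"][130:270,130:330],None,fx=4,fy=4))
E
python3 obs.py; python3 look.py 7 .553 -.092
```

```text
14.02 q [ 0.004  0.659  0.493  2.009 -1.041  0.647  0.375] p [ 0.579  -0.1716  0.0114] F [-0.4 -4.3  0.4] w 0.81
toolx [ 0.233  0.176 -0.956] tooly [0.748 0.596 0.292] toolz [ 0.622 -0.783  0.008]
top cup ((0.551, -0.1008, 0.0258), 115)
purple (0.4464, -0.1212, 0.0261) 121 [ 0.4 -0.2]
gA (0.4373, 0.0008, 0.0256) 118 [-0.1  0. ]
gB (0.6637, -0.0405, 0.0262) 115 [0.3 0.4]
gC (0.6617, -0.1534, 0.0268) 119 [-0.3 -0.6]
scene cup ((0.5519, -0.1031, 0.0287), 83)
```

View pics/top7.png

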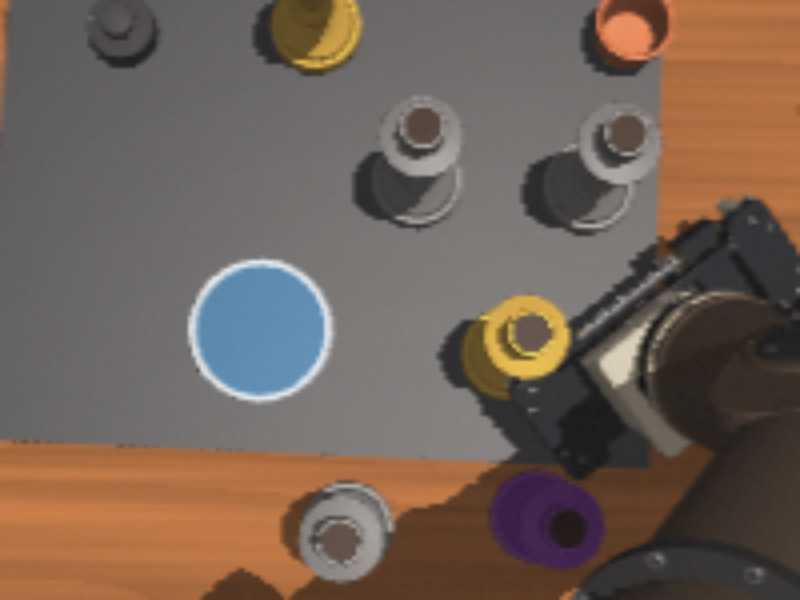

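View pics/scene7.png

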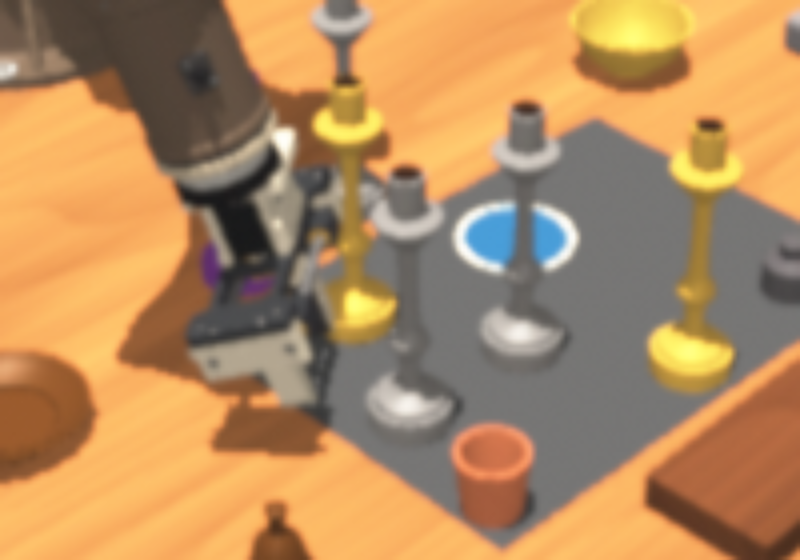

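Run:
```python
from h import *
o=arm.observe(); print(o["force"],o["ft_torque"])
from opt6 import *
M=R.from_rotvec(o["ee_rot"]).as_matrix(); tip=o["position"]*1000
C=np.array([551.8,-101])
B={"capL(+z)":capL,"capR(-z)":capR,"cen":cen,"mid":mid,"wr":wr,"f+":fing(74.5)[0],"f-":fing(74.5)[1]}
for n,b in B.items():
    p=b@M.T+tip
    o_=[]
    for z0,z1,rr in prof:
        r=np.hypot(p[:,0]-C[0],p[:,1]-C[1]); dr=r-rr; dz=np.maximum(z0-p[:,2],p[:,2]-z1); d=np.where((dr>0)&(dz>0),np.hypot(dr,dz),np.maximum(dr,dz)); o_.append(round(d.min(),1))
    print(n,o_)
# candidate contact points: torque about TCP
F=o["force"]; T=o["ft_torque"]; print("r perp candidates about TCP:",np.cross(F,T)/(F@F))
```

```text
[ 0.8679939  -0.66804907  1.05987939] [-0.57102657  0.205078   -0.06934576]
capL(+z) [np.float64(118.3), np.float64(118.9), np.float64(124.5), np.float64(121.6), np.float64(116.2), np.float64(113.2), np.float64(125.6)]
capR(-z) [np.float64(55.0), np.float64(50.7), np.float64(45.9), np.float64(-2.1), np.float64(8.1), np.float64(39.0), np.float64(45.6)]
cen [np.float64(66.7), np.float64(62.3), np.float64(57.7), np.float64(8.2), np.float64(20.7), np.float64(39.0), np.float64(46.2)]
mid [np.float64(103.8), np.float64(99.4), np.float64(95.2), np.float64(23.5), np.float64(58.9), np.float64(15.4), np.float64(27.3)]
wr [np.float64(155.6), np.float64(151.1), np.float64(146.8), np.float64(47.4), np.float64(109.6), np.float64(31.4), np.float64(42.4)]
f+ [np.float64(80.0), np.float64(84.2), np.float64(94.3), np.float64(102.3), np.float64(98.5), np.float64(127.8), np.float64(139.8)]
f- [np.float64(-6.4), np.float64(-2.9), np.float64(6.8), np.float64(14.4), np.float64(19.0), np.float64(92.7), np.float64(100.5)]
r perp candidates about TCP: [-0.0736238  -0.23461752 -0.08758639]
```

Run:
```python
from h import *
for f in ("scene6",):
    pass
o=arm.observe(); M=R.from_rotvec(o["ee_rot"]).as_matrix()
d=arm.get_image("scene"); W=cloud(d); np.savez("scene8.npz",img=d["img"],W=W)
o=arm.observe(); print("F",o["force"].round(2),"T",o["ft_torque"].round(3),o["position"].round(4))
L=((W-[0.002,-0.002,0])-o["position"])@M*1000
# both fingers silhouettes
for nm,sgn in(("front",-1),("rear",1)):
    for s0 in range(-4,70,6):
        m=(-L[...,0]>=s0)&(-L[...,0]<s0+6)&(L[...,2]*sgn>25)&(L[...,2]*sgn<75)&(abs(L[...,1])<25)
        hsv=cv2.cvtColor(d["img"],cv2.COLOR_BGR2HSV); m&=~((hsv[...,0]>15)&(hsv[...,0]<35)&(hsv[...,1]>140))
        q=L[m]
        if len(q): print(nm,s0,len(q),"y",q[:,1].min().round(),q[:,1].max().round(),"z",q[:,2].min().round(),q[:,2].max().round())
```

```text
F [ 0.21 -1.26 -0.48] T [-0.529  0.183 -0.061] [ 0.5791 -0.1714  0.0114]
front -4 5 y -1.0 10.0 z -46.0 -38.0
front 2 11 y -3.0 10.0 z -54.0 -37.0
front 8 12 y 3.0 25.0 z -70.0 -36.0
front 14 9 y 4.0 12.0 z -60.0 -33.0
front 20 9 y 6.0 23.0 z -74.0 -39.0
front 26 6 y 9.0 11.0 z -57.0 -37.0
front 32 8 y 6.0 11.0 z -54.0 -38.0
front 38 8 y -9.0 13.0 z -53.0 -37.0
front 44 8 y -5.0 11.0 z -57.0 -34.0
front 50 5 y -3.0 5.0 z -46.0 -39.0
front 56 5 y 2.0 9.0 z -45.0 -42.0
front 62 4 y 4.0 11.0 z -44.0 -41.0
front 68 6 y 10.0 17.0 z -46.0 -37.0
rear -4 8 y -25.0 2.0 z 39.0 72.0
rear 2 6 y -5.0 13.0 z 36.0 45.0
rear 8 8 y -9.0 12.0 z 44.0 51.0
rear 14 17 y -11.0 12.0 z 39.0 53.0
rear 20 14 y -8.0 12.0 z 43.0 55.0
rear 26 16 y -10.0 12.0 z 42.0 57.0
rear 32 20 y -11.0 11.0 z 42.0 57.0
rear 38 10 y -10.0 12.0 z 51.0 56.0
rear 44 3 y -7.0 12.0 z 55.0 59.0
```

Emit:
{"api": "move_arm", "payload": {
  "steps": "-0.0006 -0.002 0.0022 0 48;-0.0014 -0.0045 0.005 0 48;-0.002 -0.0068 0.0075 0 48;-0.0026 -0.0084 0.0092 0 48;-0.0026 -0.0084 0.0092 0 48"
}}

```text
clock: 14.58
position: [0.5775, -0.1847, 0.0114]
ee_rot: [0.892, 1.308, -0.474]
force: [-0.4, -0.7, -0.7]
width: 0.806
```

```bash
python3 obs.py; python3 look.py 9 .551 -.101
python3 - <<'E'
from h import *
o=arm.observe(); M=R.from_rotvec(o["ee_rot"]).as_matrix(); print("T",o["ft_torque"].round(3))
import json
for l in open("log.jsonl"):
    j=json.loads(l); 
    if j["clock"]>10: print(round(j["clock"],2),np.round(j["force"],1),np.round(j["ft_torque"],3))
acc=[]
for k in range(3):
    d=arm.get_image("scene"); W=cloud(d); L=((W-[0.002,-0.002,0])-o["position"])@M*1000; acc.append(L.reshape(-1,3))
hsv=cv2.cvtColor(d["img"],cv2.COLOR_BGR2HSV)
np.savez("scene9.npz",img=d["img"],W=W)
L=acc[0]; 
# end caps & plate visible extents by s
for s0 in range(56,120,4):
    m=(-L[:,0]>=s0)&(-L[:,0]<s0+4)&(abs(L[:,2])<105)&(abs(L[:,1])<50); q=L[m]
    a=q[q[:,2]>30]; b=q[q[:,2]<-30]
    print(s0,"+z",len(a),(a[:,1].min().round(),a[:,1].max().round(),a[:,2].max().round()) if len(a) else "","-z",len(b),(b[:,1].min().round(),b[:,1].max().round(),b[:,2].min().round()) if len(b) else "")
E
```

```text
14.58 q [ 0.027  0.665  0.497  1.997 -1.034  0.661  0.388] p [ 0.5775 -0.1847  0.0114] F [-0.4 -0.7 -0.7] w 0.81
toolx [ 0.233  0.176 -0.956] tooly [0.748 0.596 0.292] toolz [ 0.621 -0.783  0.007]
top cup ((0.5512, -0.1005, 0.026), 115)
purple (0.4463, -0.1213, 0.0262) 120 [ 0.3 -0.3]
gA (0.4373, 0.0009, 0.0257) 118 [-0.1  0.1]
gB (0.6638, -0.0409, 0.0261) 116 [0.4 0. ]
gC (0.6621, -0.1533, 0.0263) 122 [ 0.1 -0.5]
scene cup ((0.5525, -0.1014, 0.0303), 81)
T [-0.194  0.285  0.108]
10.32 [-1.1  1.3 -0.4] [-0.173  0.365  0.061]
10.57 [-0.1  0.5  0.6] [-0.24   0.237  0.023]
11.4 [ 0.7 -0.7 -0.6] [-0.131  0.225 -0.011]
12.23 [ 0.5  0.1 -0.5] [-0.219  0.233  0.009]
13.08 [-0.  -0.7  0.7] [-0.231  0.283 -0.03 ]
14.02 [-0.4 -4.3  0.4] [-0.976  0.202 -0.142]
14.58 [-0.4 -0.7 -0.7] [-0.184  0.263  0.004]
56 +z 0  -z 10 (np.float64(2.0), np.float64(49.0), np.float64(-80.0))
60 +z 1 (np.float64(17.0), np.float64(17.0), np.float64(81.0)) -z 8 (np.float64(2.0), np.float64(48.0), np.float64(-82.0))
64 +z 16 (np.float64(-35.0), np.float64(32.0), np.float64(84.0)) -z 7 (np.float64(11.0), np.float64(4
[... 864 characters left out ...]
t64(29.0), np.float64(36.0), np.float64(-97.0))
96 +z 32 (np.float64(-34.0), np.float64(36.0), np.float64(96.0)) -z 8 (np.float64(24.0), np.float64(38.0), np.float64(-90.0))
100 +z 40 (np.float64(-33.0), np.float64(37.0), np.float64(96.0)) -z 15 (np.float64(24.0), np.float64(37.0), np.float64(-92.0))
104 +z 117 (np.float64(-38.0), np.float64(37.0), np.float64(95.0)) -z 36 (np.float64(7.0), np.float64(37.0), np.float64(-98.0))
108 +z 136 (np.float64(-36.0), np.float64(36.0), np.float64(97.0)) -z 32 (np.float64(11.0), np.float64(36.0), np.float64(-92.0))
112 +z 0  -z 4 (np.float64(23.0), np.float64(26.0), np.float64(-50.0))
116 +z 0  -z 7 (np.float64(20.0), np.float64(24.0), np.float64(-47.0))
```

View pics/scene9.png

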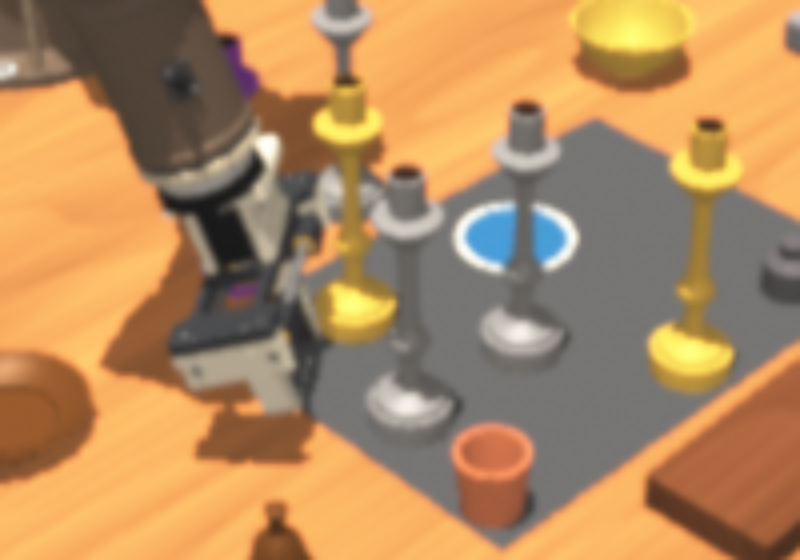

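```bash
cat > opt8.py <<'E'
import opt5, opt6, sys
from opt6 import *
def fing_t(w):
    s=np.array([0,2,4,6,8,10,14,18,24,32,45,60]); out=[]
    for si in s:
        o=8+0.46*min(si,24)
        for y in np.linspace(-10,10,5):
            for z in np.linspace(0,o,4): out.append([-si,y,w/2+z])
    a=np.array(out); return a,a*[1,1,-1]
opt5.fing=fing_t; opt6.fing=fing_t
def leg3(M,h,w,lat,A,B,n,u,zmax=19.5):
    nrm=np.array([-u[1],u[0]])
    fa,fb=fing_t(w); F=np.r_[fa,fb]@M.T; dz=h-F[:,2].min(); Fl=F[F[:,2]+dz<zmax]; a=Fl[:,:2]@u; l=Fl[:,:2]@nrm; k=np.abs(l-lat)<28
    if not k.any(): return -100,None
    cand=a[k]+np.sqrt(900-(l[k]-lat)**2); j=cand.argmax(); ca=cand[j]; ang=abs(np.degrees(np.arcsin((l[k][j]-lat)/30)))
    zc=(Fl[k][j][2]+dz); cent=ca*u+lat*nrm; body=BODY@M.T; allp=np.r_[F,body]; allp[:,2]+=dz
    own=min(sd(allp[len(F):],cent),sd(allp[:len(F)],cent,True)+5); tab=allp[len(F):,2].min()-5; ob=1e9
    for t in np.linspace(0,1,n):
        sh=A+t*(B-A)-cent
        for o in OBS: ob=min(ob,sd(allp,o-sh))
    val=min(own,tab,ob)-max(0,ang-4)
    return val,dict(own=own.round(1),tab=tab.round(1),ob=ob.round(1),ang=ang.round(0),zc=zc.round(1),cent=cent.round(1).tolist(),tip=(A-cent).round(1).tolist(),tipz=float(dz.round(1)))
def g8(v,full=False,T=(0,1)):
    phi,th,r1,w,lat,h=v; d=C1-C0; u=d/np.linalg.norm(d)
    val,i=leg3(tgt(np.radians(phi),np.radians(th),np.radians(r1)),h,w,lat,C0+T[0]*d,C0+T[1]*d,7,u)
    if full: print(np.round(v,1).tolist(),round(val,1),i,flush=True)
    return -val
PH,TH=37.1,17.0
def gA(v): return g8([PH,TH,*v])
def gB(v): return g8(v)
if __name__=="__main__":
    g8([PH,TH,0,74.5,29,7.5],True); g8([PH,TH,0,74.5,24,7.5],True)
    r=differential_evolution(gA,[(-100,100),(0,92),(-70,70),(2,11)],maxiter=60,popsize=14,seed=1,polish=False,workers=-1,updating="deferred"); g8([PH,TH,*r.x],True)
    for s in range(3):
        r=differential_evolution(gB,[(0,180),(8,50),(-100,100),(0,92),(-70,70),(2,11)],maxiter=80,popsize=14,seed=s,polish=False,workers=-1,updating="deferred"); g8(r.x,True)
E
time timeout 570 python3 opt8.py
```

```text
[37.1, 17.0, 0.0, 74.5, 29.0, 7.5] 0.4 {'own': np.float64(1.5), 'tab': np.float64(57.6), 'ob': np.float64(4.7), 'ang': np.float64(5.0), 'zc': np.float64(19.1), 'cent': [-22.8, 73.0], 'tip': [574.8, -175.0], 'tipz': 10.4}
[37.1, 17.0, 0.0, 74.5, 24.0, 7.5] 4.6 {'own': np.float64(5.2), 'tab': np.float64(57.6), 'ob': np.float64(7.4), 'ang': np.float64(5.0), 'zc': np.float64(19.1), 'cent': [-17.8, 72.6], 'tip': [569.8, -174.6], 'tipz': 10.4}
[37.1, 17.0, -0.8, 91.7, 28.6, 10.0] 7.0 {'own': np.float64(7.0), 'tab': np.float64(59.9), 'ob': np.float64(7.5), 'ang': np.float64(4.0), 'zc': np.float64(17.7), 'cent': [-21.9, 78.4], 'tip': [573.9, -180.4], 'tipz': 13.1}
[90.6, 25.1, -46.2, 8.8, -0.1, 3.8] 5.2 {'own': np.float64(5.8), 'tab': np.float64(25.2), 'ob': np.float64(5.2), 'ang': np.float64(0.0), 'zc': np.float64(17.2), 'cent': [3.9, 44.3], 'tip': [548.1, -146.3], 'tipz': 10.5}
[132.4, 23.9, -6.1, 88.6, -24.1, 4.4] 8.8 {'own': np.float64(8.8), 'tab': np.float64(46.7), 'ob': np.float64(9.1), 'ang': np.float64(2.0), 'zc': np.float64(18.8), 'cent': [30.7, 74.9], 'tip': [521.3, -176.9], 'tipz': 10.7}
[36.3, 20.0, 3.9, 85.3, 24.2, 5.5] 6.5 {'own': np.float64(7.7), 'tab': np.float64(52.1), 'ob': np.float64(6.5), 'ang': np.float64(3.0), 'zc': np.float64(18.5), 'cent': [-17.5, 78.1], 'tip': [569.5, -180.1], 'tipz': 10.1}
real	1m53.718s
user	6m42.417s
sys	0m1.564s
```

Run:
```python
from opt8 import *
for lat in range(20,34,2): g8([37.1,17,0.3,91.5,lat,8],True)
```

```text
[37.1, 17.0, 0.3, 91.5, 20.0, 8.0] -10.8 {'own': np.float64(9.2), 'tab': np.float64(58.0), 'ob': np.float64(2.0), 'ang': np.float64(17.0), 'zc': np.float64(14.0), 'cent': [-13.4, 76.6], 'tip': [565.4, -178.6], 'tipz': 11.0}
[37.1, 17.0, 0.3, 91.5, 22.0, 8.0] -7.5 {'own': np.float64(9.1), 'tab': np.float64(58.0), 'ob': np.float64(3.5), 'ang': np.float64(15.0), 'zc': np.float64(15.9), 'cent': [-15.4, 77.4], 'tip': [567.4, -179.4], 'tipz': 11.0}
[37.1, 17.0, 0.3, 91.5, 24.0, 8.0] -4.0 {'own': np.float64(8.6), 'tab': np.float64(58.0), 'ob': np.float64(5.1), 'ang': np.float64(13.0), 'zc': np.float64(17.8), 'cent': [-17.3, 78.1], 'tip': [569.3, -180.1], 'tipz': 11.0}
[37.1, 17.0, 0.3, 91.5, 26.0, 8.0] 1.7 {'own': np.float64(7.7), 'tab': np.float64(58.0), 'ob': np.float64(6.9), 'ang': np.float64(9.0), 'zc': np.float64(17.8), 'cent': [-19.3, 78.6], 'tip': [571.3, -180.6], 'tipz': 11.0}
[37.1, 17.0, 0.3, 91.5, 28.0, 8.0] 5.7 {'own': np.float64(7.0), 'tab': np.float64(58.0), 'ob': np.float64(8.7), 'ang': np.float64(5.0), 'zc': np.float64(17.8), 'cent': [-21.2, 79.0], 'tip': [573.2, -181.0], 'tipz': 11.0}
[37.1, 17.0, 0.3, 91.5, 30.0, 8.0] 5.4 {'own': np.float64(5.4), 'tab': np.float64(58.0), 'ob': np.float64(7.6), 'ang': np.float64(1.0), 'zc': np.float64(17.8), 'cent': [-23.2, 79.3], 'tip': [575.2, -181.3], 'tipz': 11.0}
[37.1, 17.0, 0.3, 91.5, 32.0, 8.0] 3.5 {'own': np.float64(3.5), 'tab': np.float64(58.0), 'ob': np.float64(6.2), 'ang': np.float64(2.0), 'zc': np.float64(17.8), 'cent': [-25.2, 79.5], 'tip': [577.2, -181.5], 'tipz': 11.0}
```

Emit:
{"api": "move_arm", "payload": {
  "steps": "-0.0005 -0.002 0.0005 0 30;-0.001 -0.0035 0.001 0 0;-0.0015 -0.0049 0.0011 0 0;-0.0015 -0.0049 0.0011 0 0;-0.0015 -0.0049 0.0011 0 0;-0.0015 -0.0049 0.0011 0 0"
}}

```text
clock: 15.33
position: [0.5744, -0.1877, 0.0114]
ee_rot: [0.892, 1.309, -0.473]
force: [0.2, 0.5, 0.5]
width: 1.001
```

```bash
python3 obs.py; python3 look.py 10 .551 -.101
```

```text
15.33 q [ 0.034  0.663  0.497  2.    -1.034  0.662  0.397] p [ 0.5744 -0.1877  0.0114] F [0.2 0.5 0.5] w 1.0
toolx [ 0.233  0.177 -0.956] tooly [0.747 0.597 0.293] toolz [ 0.622 -0.783  0.007]
top cup ((0.5513, -0.1004, 0.0263), 116)
purple (0.4464, -0.1209, 0.0258) 120 [0.4 0.1]
gA (0.4373, 0.0007, 0.0257) 118 [-0.1 -0.1]
gB (0.6639, -0.0407, 0.0262) 117 [0.5 0.2]
gC (0.6624, -0.1527, 0.0272) 123 [0.4 0.1]
scene cup ((0.5521, -0.1023, 0.0305), 84)
```

View pics/top10.png

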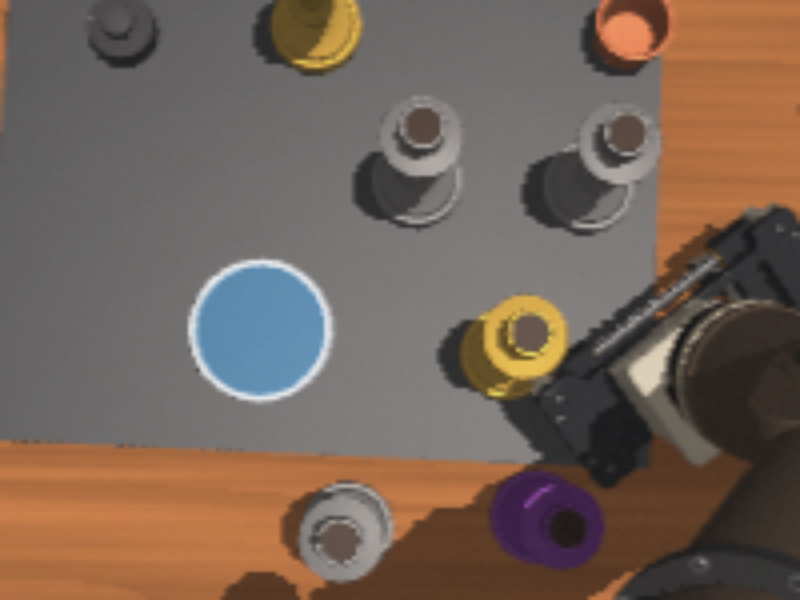

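Emit:
{"api": "move_arm", "payload": {
  "steps": "0.0003 0.001 -0.0011 0 0;0.0007 0.0023 -0.0025 0 0;0.0011 0.0036 -0.004 0 0;0.0015 0.005 -0.0055 0 0;0.0019 0.0063 -0.007 0 0;0.0023 0.0077 -0.0085 0 0;0.0027 0.009 -0.01 0 0;0.0031 0.0104 -0.0114 0 0;0.0035 0.0118 -0.013 0 0;0.0039 0.0132 -0.0145 0 0"
}}

```text
clock: 16.27
position: [0.5762, -0.1679, 0.0114]
ee_rot: [0.891, 1.309, -0.473]
force: [-1.1, -2.8, -0.3]
width: 1.001
```

```bash
python3 obs.py; python3 look.py 11 .551 -.095; tail -1 log.jsonl | python3 -c "import json,sys;print(json.loads(sys.stdin.read())['ft_torque'])"
```

```text
16.27 q [ 1.000e-03  6.540e-01  4.910e-01  2.018e+00 -1.045e+00  6.410e-01
  3.780e-01] p [ 0.5762 -0.1679  0.0114] F [-1.1 -2.8 -0.3] w 1.0
toolx [ 0.233  0.177 -0.956] tooly [0.747 0.597 0.292] toolz [ 0.622 -0.783  0.007]
top cup ((0.5522, -0.09, 0.0259), 115)
purple (0.4462, -0.1208, 0.0258) 120 [0.2 0.2]
gA (0.4373, 0.0007, 0.0259) 117 [-0.1 -0.1]
gB (0.6636, -0.0408, 0.0259) 115 [0.2 0.1]
gC (0.6613, -0.1534, 0.0268) 123 [-0.7 -0.6]
scene cup ((0.5553, -0.0921, 0.0272), 78)
[-0.9715763577275658, 0.3466646369854708, -0.04921364926448883]
```

View pics/top11.png

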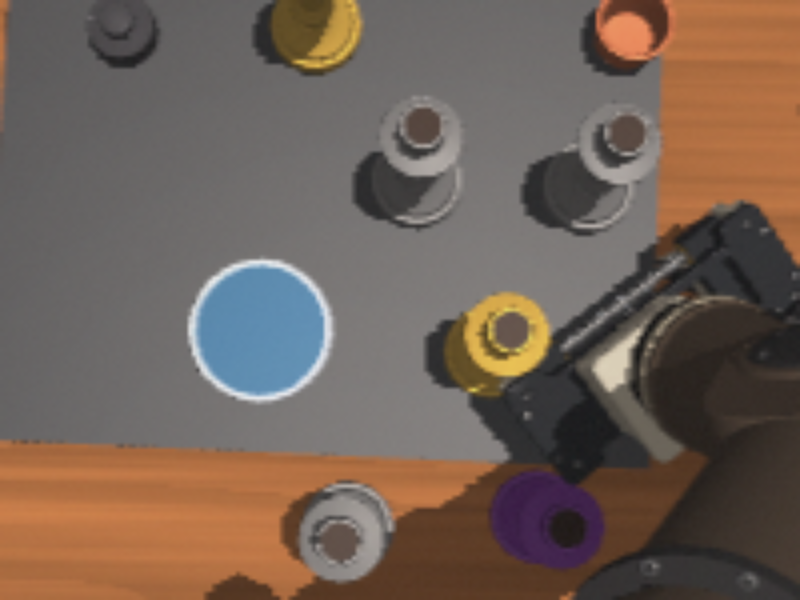

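View pics/scene11.png

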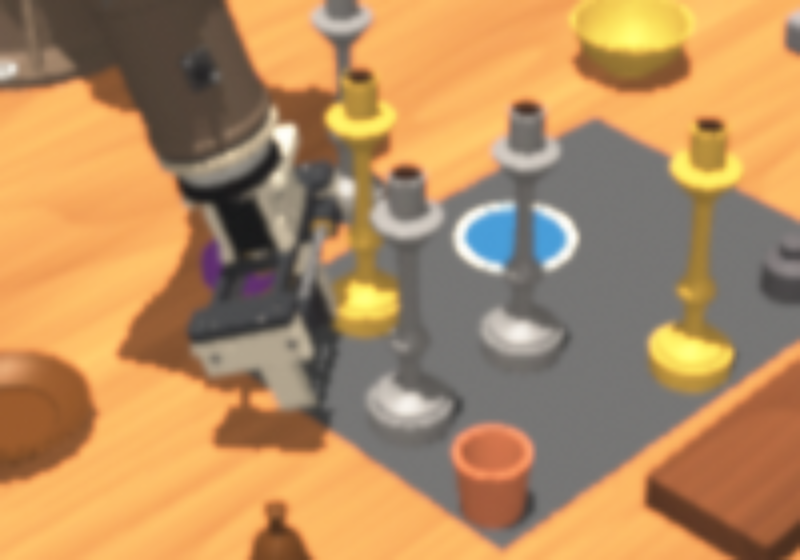

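Emit:
{"api": "move_arm", "payload": {
  "steps": "0.0005 0.0017 -0.0018 0 0;0.0012 0.004 -0.0044 0 0;0.002 0.0066 -0.0073 0 0;0.0028 0.0093 -0.0102 0 0;0.0036 0.0119 -0.0131 0 0;0.0043 0.0145 -0.016 0 0;0.0051 0.0171 -0.0188 0 0;0.0057 0.0191 -0.021 0 0;0.0061 0.0205 -0.0225 0 0;0.0063 0.0211 -0.0232 0 0"
}}

```text
clock: 17.2
position: [0.579, -0.1354, 0.0114]
ee_rot: [0.891, 1.309, -0.472]
force: [-0.6, -3.2, 0.2]
width: 0.995
```

```bash
python3 obs.py; python3 look.py 12 .555 -.06; tail -1 log.jsonl | python3 -c "import json,sys;print(json.loads(sys.stdin.read())['ft_torque'])"
```

```text
17.2 q [-0.054  0.641  0.481  2.043 -1.061  0.61   0.344] p [ 0.579  -0.1354  0.0114] F [-0.6 -3.2  0.2] w 0.99
toolx [ 0.233  0.177 -0.956] tooly [0.747 0.597 0.293] toolz [ 0.623 -0.782  0.006]
top cup ((0.5556, -0.0579, 0.0259), 112)
purple (0.4467, -0.12, 0.0253) 103 [0.7 1. ]
gA (0.4374, 0.0006, 0.0257) 117 [ 0.  -0.2]
gB (0.6635, -0.0406, 0.0258) 115 [0.1 0.3]
gC (0.6616, -0.1535, 0.0266) 122 [-0.4 -0.7]
scene cup ((0.557, -0.0606, 0.029), 75)
[-0.9179603691514059, 0.35526302292551243, -0.04257597413308245]
```

View pics/top12.png

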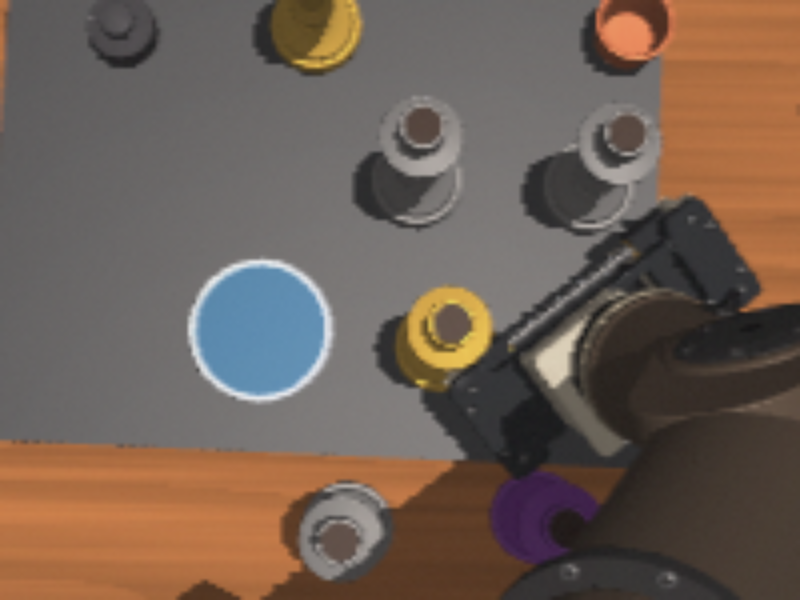

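View pics/scene12.png

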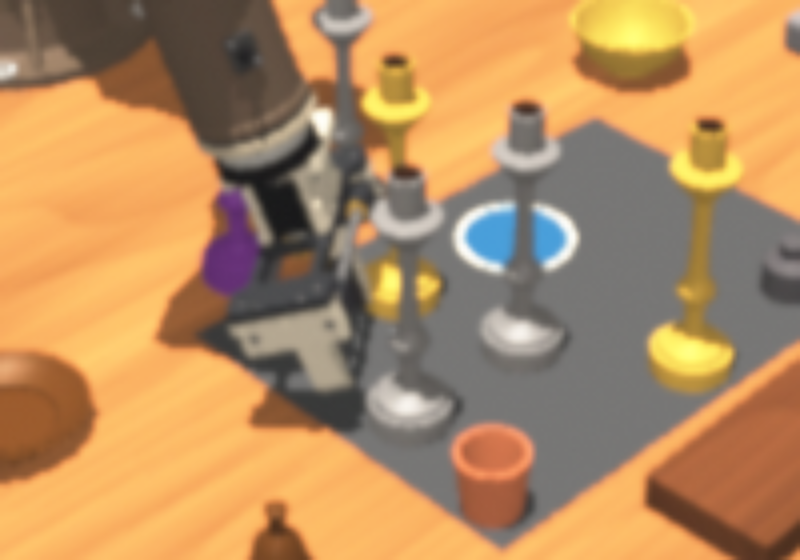

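Emit:
{"api": "move_arm", "payload": {
  "steps": "0.0005 0.0017 -0.0018 0 0;0.0012 0.004 -0.0044 0 0;0.002 0.0066 -0.0073 0 0;0.0028 0.0093 -0.0102 0 0;0.0036 0.0119 -0.0131 0 0;0.0043 0.0145 -0.016 0 0;0.0051 0.0171 -0.0188 0 0;0.0057 0.0191 -0.021 0 0;0.0061 0.0205 -0.0225 0 0;0.0063 0.0211 -0.0232 0 0"
}}

```text
clock: 18.13
position: [0.5817, -0.1035, 0.0114]
ee_rot: [0.891, 1.309, -0.472]
force: [0.6, -3.9, 0.0]
width: 0.997
```

```bash
python3 obs.py; python3 look.py 13 .558 -.026; tail -1 log.jsonl | python3 -c "import json,sys;print(json.loads(sys.stdin.read())['ft_torque'])"
```

```text
18.13 q [-0.11   0.63   0.472  2.064 -1.077  0.58   0.306] p [ 0.5817 -0.1035  0.0114] F [ 0.6 -3.9  0. ] w 1.0
toolx [ 0.233  0.177 -0.956] tooly [0.747 0.597 0.293] toolz [ 0.623 -0.782  0.006]
top cup ((0.5591, -0.0261, 0.0258), 115)
purple None 0 None
gA (0.4373, 0.0008, 0.0257) 117 [-0.1  0. ]
gB (0.6636, -0.0409, 0.0259) 115 [0.2 0. ]
gC (0.6618, -0.1532, 0.0263) 122 [-0.2 -0.4]
scene cup ((0.5591, -0.0277, 0.0331), 70)
[-0.985139277598946, 0.29306603444405827, -0.04568457837049685]
```

View pics/top13.png

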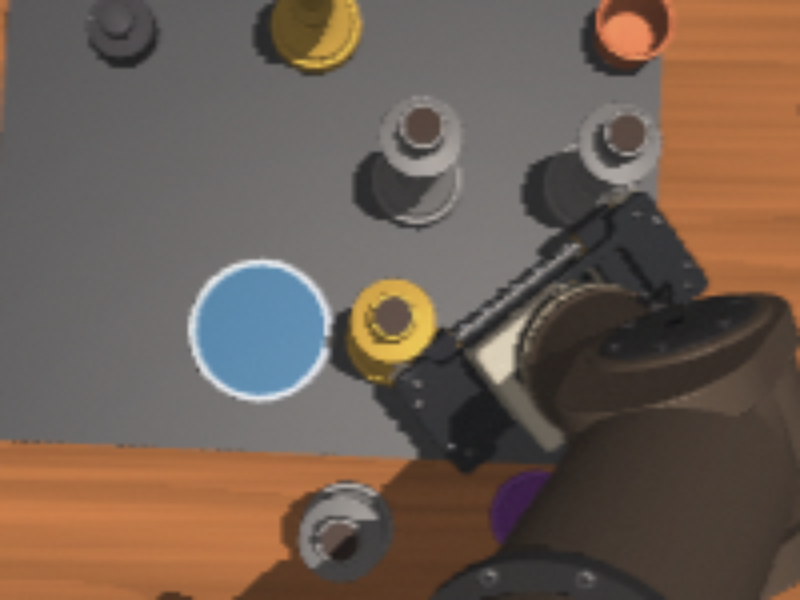

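View pics/scene13.png

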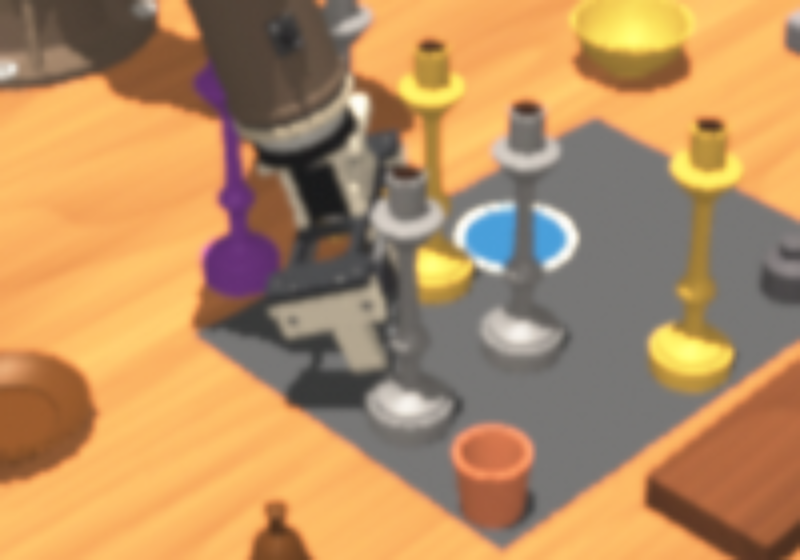

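Emit:
{"api": "move_arm", "payload": {
  "steps": "0.0005 0.0017 -0.0018 0 0;0.0012 0.004 -0.0043 0 0;0.002 0.0067 -0.0072 0 0;0.0028 0.0094 -0.0101 0 0;0.0036 0.0121 -0.013 0 0;0.0043 0.0147 -0.0158 0 0;0.0051 0.0174 -0.0186 0 0;0.0058 0.0194 -0.0208 0 0;0.0062 0.0209 -0.0224 0 0;0.0064 0.0215 -0.023 0 0"
}}

```text
clock: 19.07
position: [0.585, -0.0715, 0.0114]
ee_rot: [0.891, 1.309, -0.472]
force: [-0.1, -2.4, -1.7]
width: 0.997
```

```bash
python3 obs.py; python3 look.py 14 .561 .006; tail -1 log.jsonl | python3 -c "import json,sys;print(json.loads(sys.stdin.read())['ft_torque'])"
```

```text
19.07 q [-0.168  0.622  0.464  2.079 -1.09   0.552  0.263] p [ 0.585  -0.0715  0.0114] F [-0.1 -2.4 -1.7] w 1.0
toolx [ 0.233  0.177 -0.956] tooly [0.747 0.597 0.293] toolz [ 0.623 -0.782  0.006]
top cup ((0.5636, 0.0059, 0.0259), 111)
purple None 0 None
gA (0.4373, 0.0008, 0.0257) 117 [-0.1  0. ]
gB (0.664, -0.0408, 0.0259) 114 [0.6 0.1]
gC (0.6618, -0.1531, 0.0266) 123 [-0.2 -0.3]
scene cup ((0.5657, 0.0046, 0.031), 75)
[-0.8951459165454138, 0.46212536856829783, -0.015943658573981476]
```

View pics/top14.png

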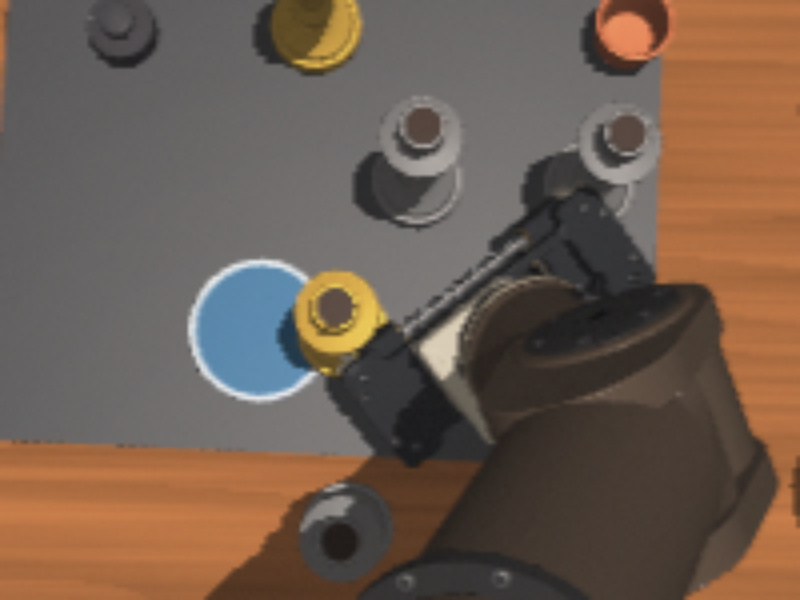

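View pics/scene14.png

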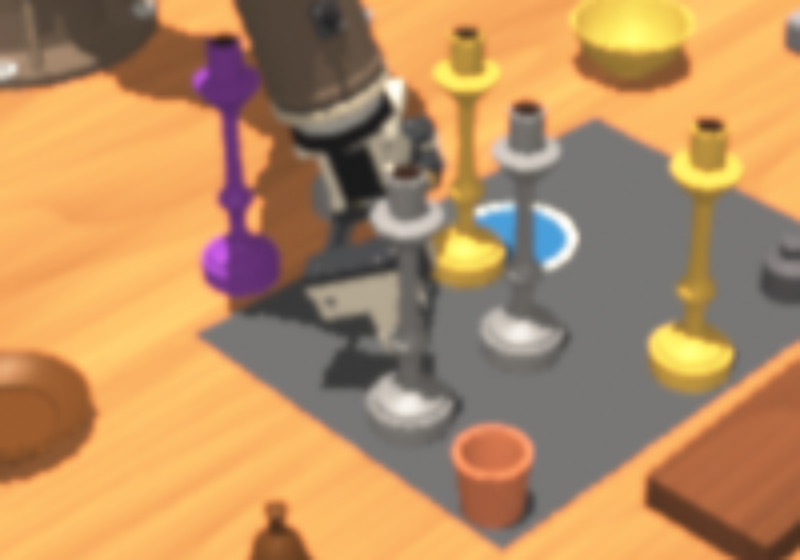

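Emit:
{"api": "move_arm", "payload": {
  "steps": "-0.0005 -0.0018 0.0023 0 0;-0.0005 -0.0019 0.0048 0 0;-0.0002 -0.0007 0.0058 0 0;0.0002 0.0004 0.0042 0 0;0.0007 0.0022 0.0019 0 0;0.0012 0.004 -0.0005 0 0;0.0019 0.0064 -0.0036 0 0;0.0026 0.0088 -0.0067 0 0;0.0034 0.0112 -0.0099 0 0;0.0039 0.013 -0.0122 0 0"
}}

```text
clock: 20.0
position: [0.5879, -0.0535, 0.0114]
ee_rot: [0.891, 1.309, -0.473]
force: [-0.7, -3.5, -0.8]
width: 1.001
```

```bash
python3 obs.py; python3 look.py 15 .565 .022; tail -1 log.jsonl | python3 -c "import json,sys;print(json.loads(sys.stdin.read())['ft_torque'])"
```

```text
20.0 q [-0.202  0.62   0.462  2.083 -1.096  0.539  0.235] p [ 0.5879 -0.0535  0.0114] F [-0.7 -3.5 -0.8] w 1.0
toolx [ 0.233  0.177 -0.956] tooly [0.747 0.597 0.292] toolz [ 0.623 -0.783  0.007]
top cup ((0.5644, 0.0241, 0.0261), 114)
purple None 0 None
gA (0.4372, 0.0007, 0.026) 118 [-0.2 -0.1]
gB (0.6636, -0.0409, 0.0263) 116 [0.2 0. ]
gC (0.662, -0.1534, 0.0266) 121 [ 0.  -0.6]
scene cup ((0.5683, 0.0226, 0.0315), 67)
[-0.9729700396738852, 0.30482087300192073, -0.06681833043412616]
```

View pics/top15.png

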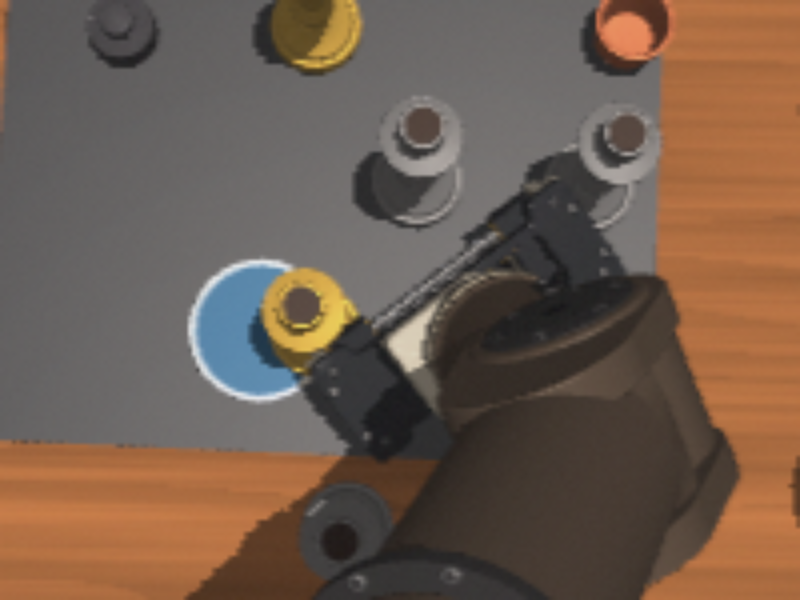

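Emit:
{"api": "move_arm", "payload": {
  "steps": "0.0005 0.0017 -0.002 0 0;0.0012 0.004 -0.0049 0 0;0.002 0.0067 -0.0083 0 0;0.0028 0.0094 -0.0116 0 0;0.0036 0.0121 -0.0149 0 0;0.0044 0.0147 -0.0182 0 0;0.0051 0.0173 -0.0214 0 0;0.0057 0.0193 -0.0239 0 0;0.0061 0.0207 -0.0257 0 0;0.0063 0.0213 -0.0264 0 0"
}}

```text
clock: 20.93
position: [0.5889, -0.019, 0.0114]
ee_rot: [0.891, 1.309, -0.472]
force: [-0.9, -3.6, -1.0]
width: 1.0
```

```bash
python3 obs.py; python3 look.py 16 .566 .057
```

```text
20.93 q [-0.266  0.613  0.455  2.097 -1.109  0.511  0.186] p [ 0.5889 -0.019   0.0114] F [-0.9 -3.6 -1. ] w 1.0
toolx [ 0.233  0.177 -0.956] tooly [0.747 0.597 0.293] toolz [ 0.623 -0.782  0.006]
top cup ((0.5677, 0.0583, 0.0263), 118)
purple None 0 None
gA None 0 None
gB (0.6637, -0.0405, 0.0257) 114 [0.3 0.4]
gC (0.6622, -0.154, 0.0272) 121 [ 0.2 -1.2]
scene cup ((0.5675, 0.0556, 0.0319), 72)
```

View pics/top16.png

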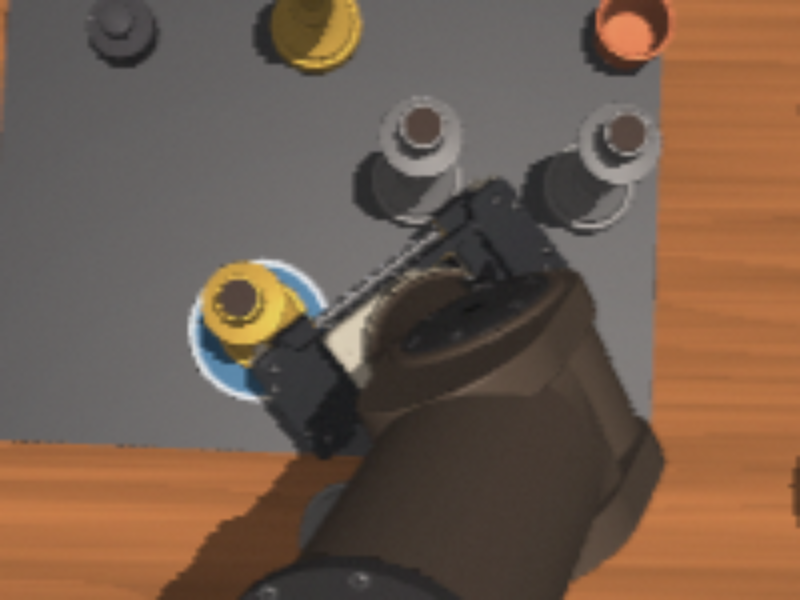

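View pics/scene16.png

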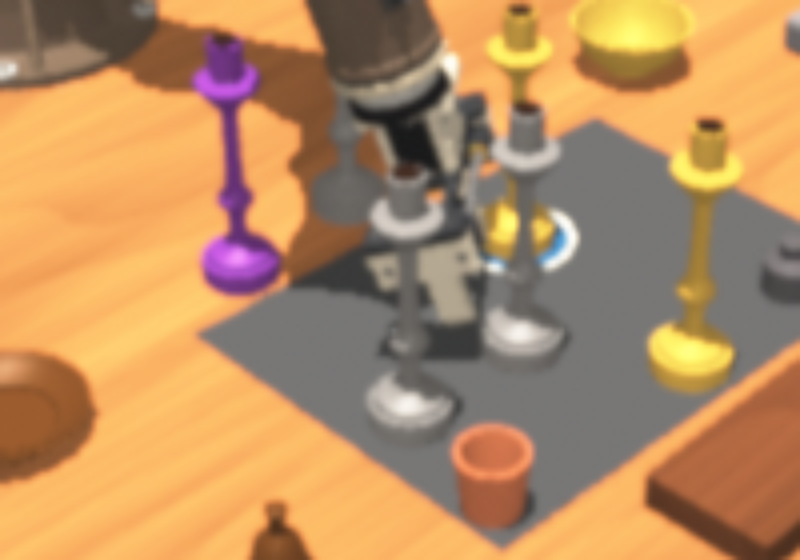

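Emit:
{"api": "move_arm", "payload": {
  "steps": "-0.0005 -0.0017 0.0018 0 0;-0.0014 -0.0047 0.0052 0 0;-0.0028 -0.0094 0.0103 0 0;-0.0045 -0.015 0.0165 0 0;-0.0063 -0.021 0.0231 0 0;-0.0081 -0.027 0.0297 0 0;-0.0099 -0.033 0.0363 0 0;-0.0117 -0.039 0.0429 0 0;-0.0133 -0.0445 0.049 0 0;-0.0148 -0.0496 0.0546 0 0"
}}

```text
clock: 21.87
position: [0.5823, -0.0958, 0.0114]
ee_rot: [0.892, 1.309, -0.473]
force: [0.0, 0.6, 0.8]
width: 0.999
```

```bash
python3 obs.py; python3 look.py 17 .567 .058; python3 to.py .5735 -.20 .0115
```

```text
21.87 q [-0.124  0.628  0.47   2.069 -1.081  0.572  0.296] p [ 0.5823 -0.0958  0.0114] F [0.  0.6 0.8] w 1.0
toolx [ 0.233  0.177 -0.956] tooly [0.748 0.596 0.292] toolz [ 0.622 -0.783  0.007]
top cup ((0.5676, 0.0583, 0.0261), 117)
purple None 0 None
gA (0.4374, 0.0008, 0.0257) 118 [0. 0.]
gB (0.6639, -0.0408, 0.0262) 115 [0.5 0.1]
gC (0.662, -0.153, 0.0266) 119 [ 0.  -0.2]
scene cup ((0.5691, 0.0541, 0.0295), 71)
dist 0.104 tool shift [-0.0202 -0.0681  0.0755]
```

View pics/top17.png

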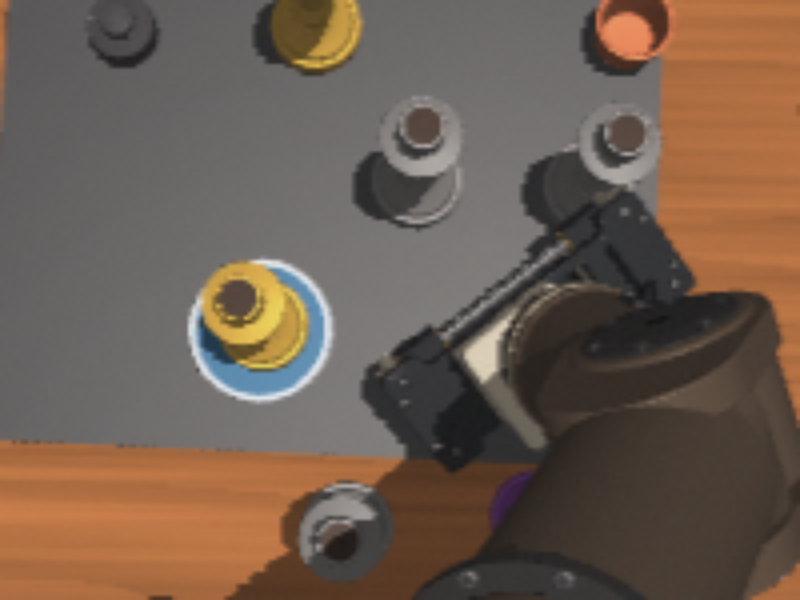

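Emit:
{"api": "move_arm", "payload": {
  "steps": "-0.0015 -0.005 0.0055 0 0;-0.0035 -0.012 0.013 0 0;-0.006 -0.02 0.022 0 0;-0.0085 -0.0285 0.0315 0 0;-0.011 -0.037 0.041 0 0;-0.0135 -0.0455 0.0505 0 0;-0.016 -0.054 0.06 0 0;-0.0185 -0.062 0.069 0 0;-0.02 -0.0675 0.075 0 0;-0.0205 -0.069 0.077 0 0"
}}

```text
clock: 22.8
position: [0.5737, -0.2022, 0.0114]
ee_rot: [0.892, 1.308, -0.475]
force: [0.4, 0.0, -0.7]
width: 1.001
```

Emit:
{"api": "move_arm", "payload": {
  "steps": "-0.001 -0.004 0.005 0 0;-0.003 -0.010 0.0125 0 0;-0.006 -0.0185 0.022 0 0;-0.009 -0.027 0.032 0 0;-0.011 -0.034 0.041 0 0;-0.0125 -0.039 0.047 0 0;-0.013 -0.041 0.05 0 0;-0.013 -0.041 0.05 0 0"
}}

```text
clock: 23.47
position: [0.5713, -0.267, 0.0121]
ee_rot: [0.892, 1.308, -0.474]
force: [0.1, -0.5, -0.5]
width: 0.999
```

```bash
python3 obs.py; python3 look.py 18 .567 .058
python3 - <<'E'
from meas import *
d=arm.get_image("top"); W=cloud(d); W0=np.load("top0.npz")["W"]
print("mark still (partly covered)")
# foot top-surface pixels: brass at z 14..24 near
p=W[(np.hypot(W[...,0]-.567,W[...,1]-.058)<.045)&(W[...,2]>.008)&(W[...,2]<.023)]
x,y=p[:,0],p[:,1]; print("foot pts",len(p),"x",x.min().round(4),x.max().round(4),"y",y.min().round(4),y.max().round(4),"-> centre from min edges",(x.min()+.03).round(4),(y.min()+.03).round(4))
# compare bystanders by depth/colour change
im0=np.load("top0.npz")["img"]
for n,(u,v) in dict(bowl=(115,243),dish=(383,243),can=(124,145),bell=(370,148),weight=(191,126),cup=(318,126),twin=(236,112)).items():
    a=im0[v-28:v+28,u-28:u+28]; b=d["img"][v-34:v+34,u-34:u+34]; r=cv2.matchTemplate(b,a,cv2.TM_CCOEFF_NORMED); _,mx,_,loc=cv2.minMaxLoc(r); print(n,"shift px",loc[0]-6,loc[1]-6,round(mx,3))
cv2.imwrite("pics/top_final.png",d["img"])
E
```

```text
23.47 q [ 0.156  0.709  0.524  1.905 -0.99   0.751  0.452] p [ 0.5713 -0.267   0.0121] F [ 0.1 -0.5 -0.5] w 1.0
toolx [ 0.233  0.176 -0.956] tooly [0.748 0.596 0.292] toolz [ 0.621 -0.784  0.007]
top cup ((0.5676, 0.058, 0.0259), 118)
purple (0.4465, -0.121, 0.0261) 120 [0.5 0. ]
gA (0.4374, 0.0005, 0.0258) 116 [ 0.  -0.3]
gB (0.6638, -0.0409, 0.0261) 115 [0.4 0. ]
gC (0.6622, -0.1532, 0.0265) 121 [ 0.2 -0.4]
scene cup ((0.5714, 0.0553, 0.0301), 74)
mark still (partly covered)
foot pts 96 x 0.5381 0.5932 y 0.0295 0.0839 -> centre from min edges 0.5681 0.0595
bowl shift px 0 0 0.998
dish shift px -3 -6 0.227
can shift px 0 0 0.998
bell shift px 0 0 0.973
weight shift px 0 0 0.999
cup shift px 0 0 0.998
twin shift px 0 0 0.999
```

View pics/top18.png

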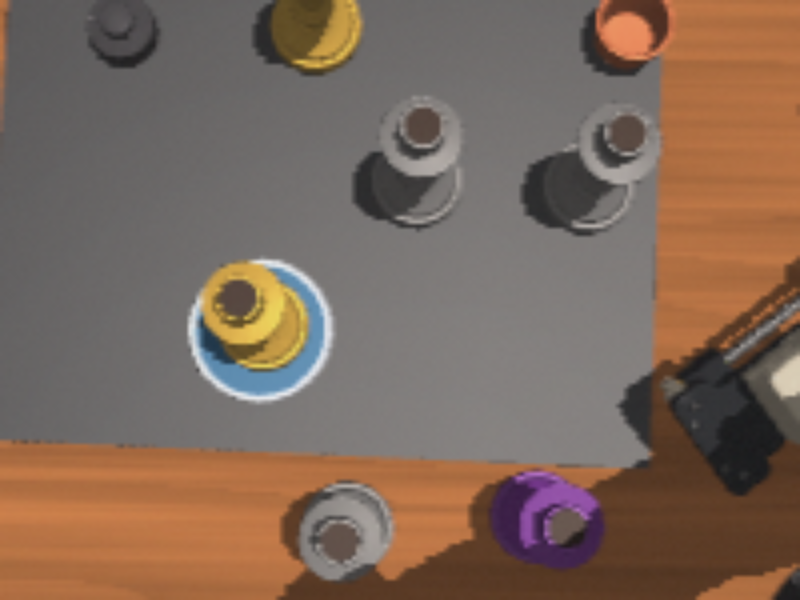

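View pics/scene18.png

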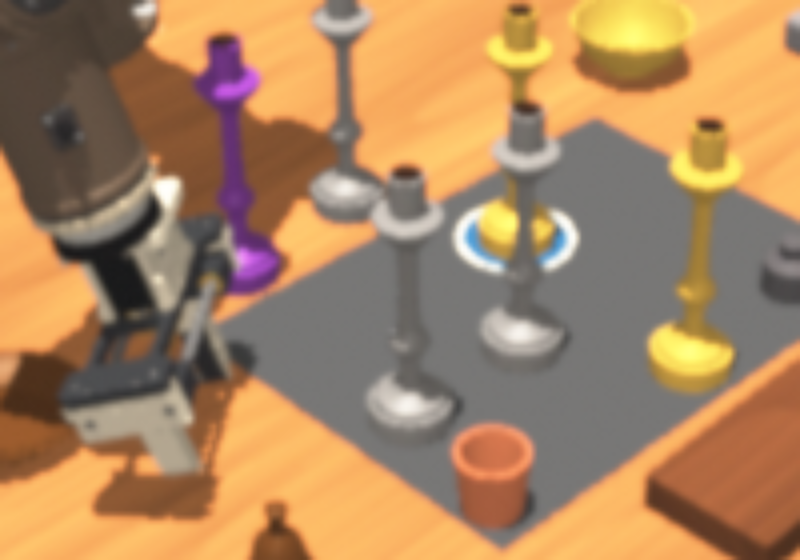

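Run:
```python
from h import *
d=arm.get_image("scene")["img"]; a0=np.load("scene0.npz")["img"]
for n,(u,v,w,h) in dict(dish=(122,236,16,18),bell=(200,270,14,16)).items():
    a=a0[v-h:v+h,u-w:u+w]; b=d[v-h-6:v+h+6,u-w-6:u+w+6]; r=cv2.matchTemplate(b,a,cv2.TM_CCOEFF_NORMED); _,mx,_,loc=cv2.minMaxLoc(r); print(n,loc[0]-6,loc[1]-6,round(mx,3))
o=arm.observe(); print(o["force"].round(1),np.abs(o["dq"]).max().round(3))
print(arm.sign_off())
```

```text
dish 0 0 0.928
bell 0 0 0.999
[0.1 0.1 0.3] 0.004
the job is handed in; nothing more can be done
None
```

I pushed the nearer brass candlestick about 160 mm across the table into the blue disc, and the job is handed in. It went against the foot only, with the gripper leaned about 17° and one open finger. The push was slow, with one small sideways correction partway, and I backed off before handing in.

**Last checks (top camera)**
- **Position:** the foot centre is about 3 mm from the mark's centre. The limit is 15 mm, and blue shows all around the visible side of the foot.
- **Upright:** the cup sits over the foot to within about 2 mm. The scene camera put the cup up to 6 mm from the mark's centre; that camera disagreed with the top one by 2–4 mm throughout.
- **Other pieces:** the twin, bowl, canister, bell, weight and cup show no shift in the images. The dish was hidden from the top camera, but in the scene view it shows no shift. The grey and purple look-alikes moved less than 1 mm, within measuring error.
- **Robot:** it was standing still, clear of everything, with force readings near zero.

**Uncertain points**
- **Shaft contact:** on the first touch the finger tips turned out narrower than I had assumed. My model then put the gripper's body within a few millimetres of the shaft. The force and torque readings point to contact on the foot, and the candlestick moved only about 1 mm. I backed off and opened the jaws for more clearance, but a brief light touch on the shaft cannot be fully ruled out.
- **How the lean was made:** the interface has no tilt command, so I got the lean by raising the arm against a joint limit in stages, well above the table.

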